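Put the left-over croutons away in the latched jar

ROBOT

A 7-joint arm with a two-finger parallel gripper is mounted at the origin on the work surface. World frame = base frame: x ahead of the robot, y to its left, z up, the work surface at z = 0. Lengths are in mm, angles in rad, forces in N, time in s.
With the tool pointing down it reaches from about 400 to 875 mm from the base axis. Payload 4.4 kg.
Tool frame: the origin (TCP) lies at the very end of the fingers, on their centre line; the grasp point (between the pads) lies 19 mm behind it (ctrl.pinch_z is the z of the grasp point in the tool frame, in mm); z points along the fingers, x is the direction in which the jaws open and shut, and the axes are right-handed (so a half turn about z gives the same grasp; the last joint's range is limited). The gripper opens to 85 mm and grips with 20 to 120 N. Pads are 22 mm wide; open, the fingers measure 114 mm over their backs; the gripper's body (76 mm by 85 mm) begins 54 mm behind the grasp point. The pads swing forward as they close: fully open they stand 13 mm farther back than shut.
Start: joints at [-1.327, 0.628, 0.038, 1.517, -0.027, 0.996, -0.02], TCP at [198.14, 619.078, 231.313] pointing down, gripper open.
Joint ranges: [-3.06, 3.06], [-0.37, 2.12], [-1.25, 1.32], [0.18, 2.47], [-1.1, 4.24], [0.23, 1.98], [-2.94, 2.94]. Speed limits (rad/s): [2.57, 2.57, 3.14, 3.14, 3.14, 3.14, 3.14].

INTERFACE

Orientations are given as [roll, pitch, yaw] about the fixed x, y, z axes, in that order (R = Rz(yaw) Ry(pitch) Rx(roll)).
In Python, from cell import sensors, get_image, order, ctrl gives the robot as it stands.
- The arm moves only by the tool arm_command, never from a script. Its argument "rows" is a list that holds one entry, the list of rows, each a list of 6 numbers: the shift along the tool's x, y, z in mm, then the turn, a rotation vector about the tool's x, y, z in degrees. A call has 1 to 20 rows; each row is the pose to reach, as a shift and turn from the pose commanded when the call began, along the tool's axes at that moment; what a row does not reach only later rows make up. A row lasts 1/12 s, in which the tool goes at most 41.7 mm and 7.16 degrees, less where a joint would pass 70% of its speed; a pose out of reach is approached as far as the arm can. A call with a gripper value outside its range is refused whole. "claw" is the opening, from -1 (shut) to 1 (fully open), set as the call begins (left out, the last holds). The fingers move at their own pace and stop on an object; the grip force is fixed at half the most. Time passes only in rows, so rows that repeat a pose let the fingers close. It gives the time, the measured TCP pose, the force and the opening at its end, in the units of the state.
- sensors.read_state(): the state, without advancing time (a new reading comes with each control period).
- get_image(name): name is "scene" or "top"; returns a dict with "pixels" (420x560x3 uint8, red, green, blue), "z_map" (420x560 float32, mm along the optical axis (not along the pixel's ray), 0 where there is no reading), "K" (3x3 intrinsics, pixels), "k1" (the pictures are not rectified: a ray, as slopes to the right and down, at radius r is drawn at 1 + k1 r^2 times it, then the intrinsics apply), "pose" (4x4, takes a point from camera to world coordinates). Camera axes: x right, y up, looking along -z (the intrinsics and any distortion apply to the point x, -y, -z); pixel columns grow to the right and rows downward; lengths in mm; the calibration is good to about 2 mm. A picture is of the moment at which its call begins.
- order.finish_job(): hands the job in, once; it reports no verdict.
The state is a dict: "clock": time; "qpos": joint angles; "qd": joint speeds; "tau": joint torques, N m; "eef_pos": TCP position; "tool_rot": TCP orientation; "force": force on the tool from outside, world axes, zero at the start; "torque": the same for the moment, N m; "width": finger opening in mm.
Only numpy, scipy, OpenCV 4.12 (cv2) and the standard library are available. Lean on these libraries where they do the work, as an engineer would, in place of code of your own. Each camera call takes 0.05 s, during which the arm holds its last target.

TASK

Dinner is over: set the funnel fully home in the mouth of the storage jar and tip all the left-over croutons from the scoops through it into the jar, leaving every scoop standing upright on the table. Then stand the funnel on its neck on the table again, put the lid squarely on the jar, and swing the latch bar over the lid until it rests in its catch; leave the glass, the mill and the bowl where they are.

Things in the scene. Friction and masses are not known exactly. Their poses are not given: they have to be found in the camera images.
- jar: Clear glass jar fixed on the table: outer 88 mm, bore 80 mm, 130 mm high, inner floor 6 mm up. Origin: centre of its underside. It carries a swing bar latch: pivot post at local (-26, 70) mm, catch (a small steel C, open towards -x) at (-22, -74) mm, both up to 151 mm high. Closed, the bar crosses over the lid along local y at x = -26 mm, on the robot's side of the lid's knob.
- jar_mouth (a point): Centre of the jar's mouth, 130 mm above its underside.
- latch (a joint): Swing bar latch: flat steel bar 11 mm wide, 146 mm long, turning level about an upright pivot, from 139 to 147 mm above the table. 0 rad = closed, its end in the catch; it opens towards -x of the jar (clockwise seen from above), up to 1.6 rad. Friction keeps it where it is left.
- latch_knob (a point): Middle of the upright black knob on the latch bar (14 mm diameter, from 147 to 183 mm above the table; this point is at 165 mm), 118 mm from the pivot.
- latch_pivot (a point): Axis of the latch's pivot, at the height of the top of the bar (147 mm).
- funnel: Wide steel funnel: neck 68 mm outer, 62 mm inner diameter, 12 mm long, then a cone to 160 mm outer diameter at 62 mm height. Origin: centre of the neck's lower end, z up. Upright grip tab on the rim at local y = -84 mm: 9 mm thick (along y), 36 mm wide (along x), z from 50 to 118 mm. Fully home, the cone rests on the jar's rim and the origin is about 111 mm above the jar's underside.
- funnel_tab (a point): Middle of the free part of the funnel's tab, 95 mm above the neck's lower end.
- lid: Round wooden lid: plug 66 mm diameter and 8 mm deep, above it a disc 94 mm diameter and 6 mm thick, above that a central knob 22 mm diameter and 54 mm high. Origin: centre of the plug's underside (total height 68 mm). On the jar the disc rests on the rim, the origin 122 mm above the jar's underside.
- scoop0: Serving scoop, blue stoneware, one of three alike: flat tray, local x from -47 mm (open front) to +52 mm, 72 mm wide, floor 5 mm, side walls 40 mm high, 5 mm thick. The back wall (x 42 to 52 mm) rises into an upright grip tab 10 mm thick (along x), 36 mm wide (along y), up to z = 96 mm. Origin: underside, 47 mm behind the open front. Holds two, one or no croutons.
- scoop1: Serving scoop, blue stoneware, one of three alike: flat tray, local x from -47 mm (open front) to +52 mm, 72 mm wide, floor 5 mm, side walls 40 mm high, 5 mm thick. The back wall (x 42 to 52 mm) rises into an upright grip tab 10 mm thick (along x), 36 mm wide (along y), up to z = 96 mm. Origin: underside, 47 mm behind the open front. Holds two, one or no croutons.
- scoop2: Serving scoop, blue stoneware, one of three alike: flat tray, local x from -47 mm (open front) to +52 mm, 72 mm wide, floor 5 mm, side walls 40 mm high, 5 mm thick. The back wall (x 42 to 52 mm) rises into an upright grip tab 10 mm thick (along x), 36 mm wide (along y), up to z = 96 mm. Origin: underside, 47 mm behind the open front. Holds two, one or no croutons.
- crouton0: Crouton, a chunk of toasted bread 26 x 24 x 22 mm, origin at its centre, lying in one of the scoops; may be absent.
- crouton1: Crouton, a chunk of toasted bread 26 x 24 x 22 mm, origin at its centre, lying in one of the scoops; may be absent.
- crouton2: Crouton, a chunk of toasted bread 26 x 24 x 22 mm, origin at its centre, lying in one of the scoops; may be absent.
- crouton3: Crouton, a chunk of toasted bread 26 x 24 x 22 mm, origin at its centre, lying in one of the scoops; may be absent.
- crouton4: Crouton, a chunk of toasted bread 26 x 24 x 22 mm, origin at its centre, lying in one of the scoops; may be absent.
- crouton5: Crouton, a chunk of toasted bread 26 x 24 x 22 mm, origin at its centre, lying in one of the scoops; may be absent.
- glass: Stemless drinking glass, 80 mm wide, 100 mm high, bystander. Origin: centre of its underside.
- mill: Wooden pepper mill, 165 mm high, bystander. Origin: centre of its underside.
- bowl: White bowl, 130 mm wide, 70 mm high, bystander. Origin: centre of its underside.

How it is judged:
By the outcome, as a careful person would: the job done as asked, in the order asked, and still so for the second after the job is handed in, with the robot touching nothing.
Of crouton0, crouton1, crouton2, crouton3, crouton4, crouton5 only 3 to 5 are there at a start; the rules pass over those that are not, and their reading is None.
At some moment in a run one of scoop0, scoop1, scoop2 may be knocked a few centimetres aside while the robot is not near it.
It also fails if it takes over 210 s, if anything falls off the work surface, if the arm or the gripper's body presses on something with over 40 N, if the wrist force passes 120 N, or if a joint passes its speed limit or range.

## Working session

There is one attempt and no reset: what is moved stays moved. The work goes in short steps, Python scripts to look and compute and a tool call to move; the robot and the scene stay as the last step left them, time stands still between calls to the robot, and variables do not carry over. Pictures are saved under pics/ and viewed, and the job is handed in when it is done.

Besides the shell and the picture viewer there is one more tool, called after "Request:" as name([rows], argument=value, ...), one row to a line, values as JSON. arm_command: Moves the arm, as the interface text tells. Its arguments: {"type":"object","properties":{"rows":{"type":"array","items":{"type":"array","items":{"type":"array","items":{"type":"number"}}}},"claw":{"type":"number"}},"required":["rows"]}

```bash
ls -la; mkdir -p pics
cat > h.py <<'E'
import numpy as np, cv2, sys
from cell import sensors, get_image, order, ctrl
from scipy.spatial.transform import Rotation as Rn
def snap(n,fn):
    im=get_image(n); cv2.imwrite('pics/'+fn,im['pixels'][:,:,::-1]); np.savez('/tmp/'+n+'.npz',**im); return im
def cloud(im):
    K=im['K'];z=im['z_map'];h,w=z.shape
    u,v=np.meshgrid(np.arange(w),np.arange(h))
    xd=(u-K[0,2])/K[0,0];yd=(v-K[1,2])/K[1,1]
    x,y=xd.copy(),yd.copy()
    for _ in range(20):
        s=1+im['k1']*(x*x+y*y); x=xd/s;y=yd/s
    P=np.stack([x*z,-y*z,-z],-1)
    T=im['pose']
    W=P@T[:3,:3].T+T[:3,3]
    W[z==0]=np.nan
    return W
def proj(im,p):
    T=im['pose'];c=(np.asarray(p,float)-T[:3,3])@T[:3,:3]
    x=c[...,0]/-c[...,2];y=-c[...,1]/-c[...,2];s=1+im['k1']*(x*x+y*y);K=im['K']
    return np.stack([K[0,0]*x*s+K[0,2],K[1,1]*y*s+K[1,2]],-1)
E
python3 - <<'E'
from h import *
print(sensors.read_state())
for n in('scene','top'):
    im=snap(n,n+'0.png'); print(n,im['K'],im['k1'],im['pose'])
print(ctrl.pinch_z)
E
```

```text
total 12
drwxr-xr-x  3 agent agent 4096 Dec  7 04:04 .
drwxr-xr-x 23 root  root  4096 Dec  7 04:04 ..
drwxr-xr-x  2 agent agent 4096 Dec  7 04:04 pics
{'clock': 0.0, 'qpos': array([-1.32681262,  0.62937264,  0.03842815,  1.5184025 , -0.0270091 ,
        0.99630106, -0.01999523]), 'qd': array([-3.04111022e-04, -5.90143502e-04, -5.35123040e-04,  2.67449788e-04,
       -1.48282159e-03,  9.84415326e-04, -8.80057764e-05]), 'tau': array([-4.08875536e-06, -5.63388169e+01,  1.22551918e+00, -1.93448693e+01,
        1.08755150e-02,  1.04704639e-02, -6.28192751e-06]), 'eef_pos': array([197.91976059, 618.45371581, 230.36062985]), 'tool_rot': array([3.14158025e+00, 1.96598054e-03, 1.26102281e+00]), 'force': array([0.25190014, 0.24865698, 0.1408187 ]), 'torque': array([-0.05435167,  0.01312354, -0.02532249]), 'width': 85.6459046840128}
scene [[404.81862155   0.         279.05588794]
 [  0.         404.81862155 205.16913502]
 [  0.           0.           1.        ]] -0.1084399686061161 [[-5.45056083e-01 -5.26996165e-01  6.52065110e-01  1.32130386e+03]
 [ 8.38081767e-01 -3.21065155e-01  4.41062488e-01  4.51796299e+02]
 [-2.30828543e-02  7.86887672e-01  6.16664393e-01  7.79050294e+02]
 [ 0.00000000e+00  0.00000000e+00  0.00000000e+00  1.00000000e+00]]
top [[397.14843108   0.         276.00879914]
 [  0.         397.14843108 207.60034331]
 [  0.           0.           1.        ]] -0.056936525726140094 [[-5.25047716e-02  9.77068140e-01 -2.06351882e-01  3.92446249e+02]
 [-9.98604495e-01 -5.01945378e-02  1.64186397e-02 -5.16567893e+00]
 [ 5.68439236e-03  2.06925974e-01  9.78340089e-01  1.05880070e+03]
 [ 0.00000000e+00  0.00000000e+00  0.00000000e+00  1.00000000e+00]]
-18.700000000000003
```

View pics/scene0.png

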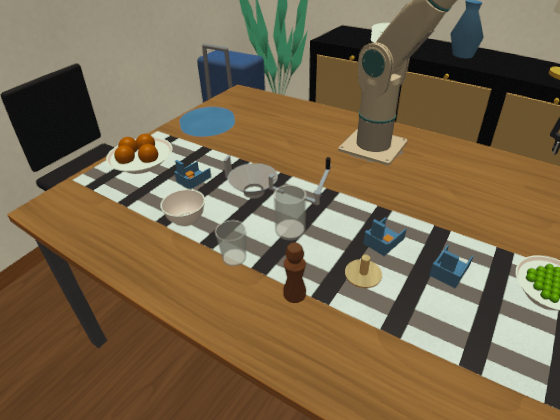

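View pics/top0.png

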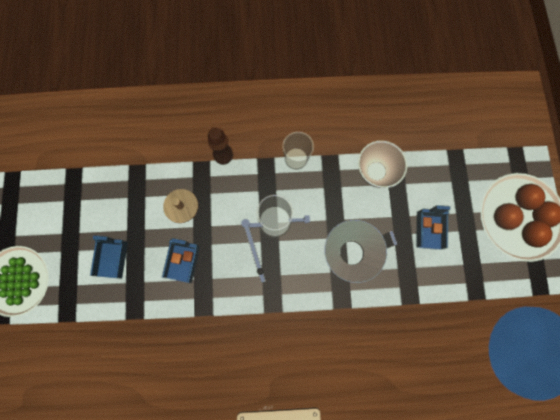

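Run:
```python
from h import *
a=cv2.imread('pics/top0.png')
def c(a,x0,y0,x1,y1,s): return cv2.resize(a[y0:y1,x0:x1],None,fx=s,fy=s,interpolation=cv2.INTER_CUBIC)
cv2.imwrite('pics/z1.png',c(a,80,170,210,300,6)[:600])
cv2.imwrite('pics/z2.png',c(a,230,120,470,300,3.3))
im=np.load('/tmp/top.npz');W=cloud(im)
for r in range(190,290,6):
    print(r,[tuple(W[r,cc].round().astype(int)) if np.isfinite(W[r,cc,0]) else None for cc in range(90,210,8)][:0])
H=W[...,2]; v=np.clip(np.nan_to_num(H),-10,200); cv2.imwrite('pics/h.png',cv2.applyColorMap((v+10).astype(np.uint8),cv2.COLORMAP_JET))
for p in [(192,258),(425,241),(245,223),(425,222),(215,260)]: print(p,W[p])
```

```text
190 []
196 []
202 []
208 []
214 []
220 []
226 []
232 []
238 []
244 []
250 []
256 []
262 []
268 []
274 []
280 []
286 []
(192, 258) [661.54610861  24.12735987   2.02039748]Traceback (most recent call last):
  File "<stdin>", line 10, in <module>
IndexError: index 425 is out of bounds for axis 0 with size 420
```

View pics/z1.png

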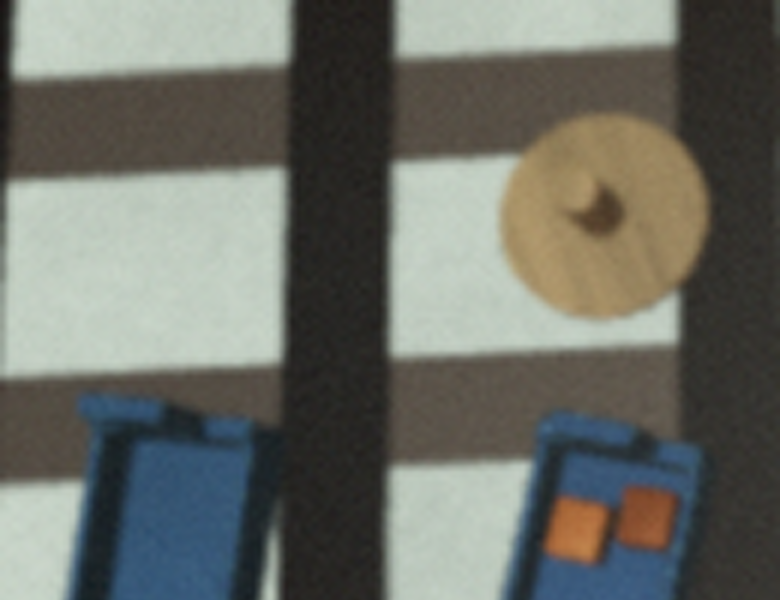

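View pics/z2.png

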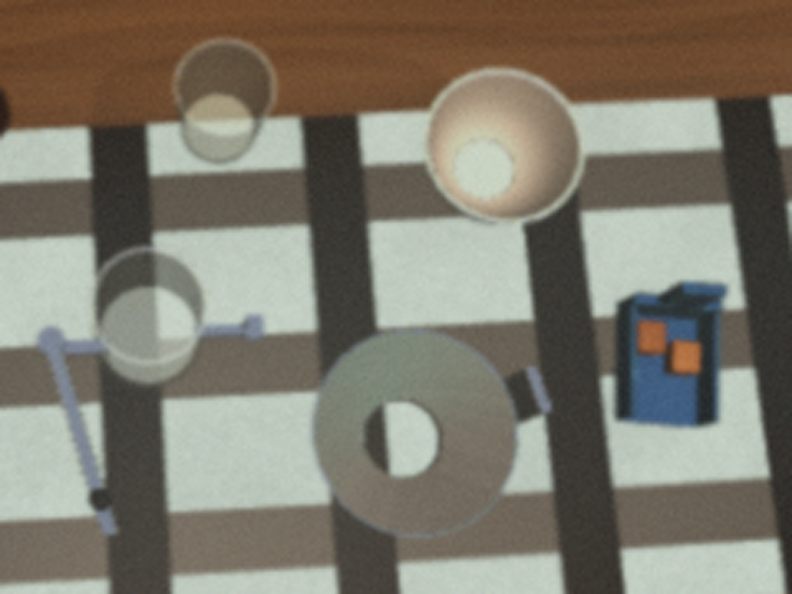

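View pics/h.png

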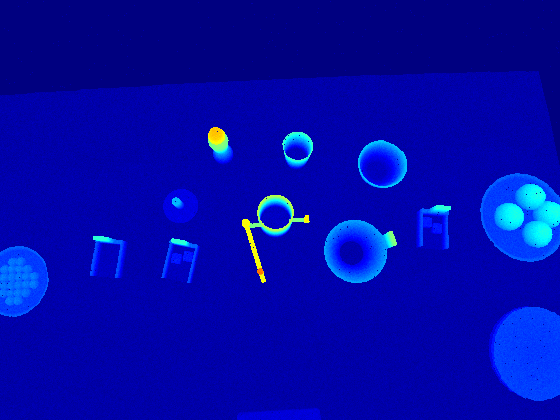

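Run:
```python
from h import *
print([x for x in dir(ctrl) if x[0]!='_'],[x for x in dir(sensors) if x[0]!='_'])
def circ(P):
    A=np.c_[2*P[:,:2],np.ones(len(P))];
    for _ in range(5):
        s=np.linalg.lstsq(A,(P[:,:2]**2).sum(1),rcond=None)[0];r=np.sqrt(s[2]+s[0]**2+s[1]**2)
        d=abs(np.hypot(*(P[:,:2]-s[:2]).T)-r);k=d<np.percentile(d,90)
        P=P[k];A=A[k]
    return s[:2].round(1),r.round(1),len(P)
for n in('top','scene'):
    im=np.load('/tmp/%s.npz'%n);W=cloud(im).reshape(-1,3);W=W[np.isfinite(W[:,0])]
    c=proj(np.load('/tmp/top.npz'),W)
    def box(x0,y0,x1,y1,z0,z1): return W[(c[:,0]>x0)&(c[:,0]<x1)&(c[:,1]>y0)&(c[:,1]<y1)&(W[:,2]>z0)&(W[:,2]<z1)]
    t=box(100,290,500,310,-20,20);print(n,'table z',np.median(t[:,2]))
    print('jar',circ(box(257,193,294,236,124,134)))
    b=box(240,215,312,290,136,150);
    print('bar n',len(b)); np.save('/tmp/bar_%s.npy'%n,b)
    k=box(240,250,312,290,160,190);print('knob',k.mean(0) if len(k) else 0,len(k),k[:,2].max() if len(k) else 0)
    f=box(320,215,400,290,58,66);print('funnel rim',circ(f))
    t=box(320,215,400,290,100,125);print('tab',t.mean(0),len(t),t[:,2].max(), circ(t))
    l=box(160,185,200,225,10,20);print('lid',circ(l),l.mean(0));l=box(160,185,200,225,58,75);print('lidknob',l.mean(0),len(l))
    g=box(280,120,320,170,92,105);print('glass',circ(g)); m=box(200,120,240,170,120,175);print('mill',m.mean(0),len(m))
    for nm,bx in dict(L=(85,230,130,285),M=(155,230,205,290),R=(410,200,455,255)).items():
        t=box(*bx,80,102); a=t.mean(0);u=np.linalg.svd(t[:,:2]-a[:2])[2][0]
        w=box(*bx,3,100); 
        print(nm,'tab top',a.round(1),len(t),'width dir',u.round(3),np.ptp((t[:,:2]-a[:2])@u).round(1), 'minarea',cv2.minAreaRect(box(*bx,25,48)[:,:2].astype(np.float32)))
```

```text
['MotionError', 'pinch_z'] ['read_state']
top table z 1.49054582558756
jar (array([576.5, -18.1]), np.float64(41.7), 118)
bar n 281
knob [437.66617665  22.67026176 182.26239136] 36 189.73461796605125
funnel rim (array([ 482.1, -215. ]), np.float64(77.2), 295)
tab [ 502.3988887  -295.14936636  115.1773183 ] 87 122.56810157710106 (array([ 502.1, -293.6]), np.float64(12.4), 50)
lid (array([631.9, 235. ]), np.float64(39.8), 487) [630.69069666 234.03329523  15.01220817]
lidknob [631.21816001 234.09214569  67.96313869] 61
glass (array([752.2, -84.1]), np.float64(38.0), 93)
mill [767.68053816 115.04442904 154.86878155] 256
L tab top [541.2 414.4  93.9] 75 width dir [-0.116 -0.993] 35.3 minarea ((499.11468505859375, 421.9239501953125), (74.83324432373047, 96.72227478027344), 82.61967468261719)
M tab top [524.1 220.7  95.1] 73 width dir [0.23  0.973] 37.2 minarea ((481.71368408203125, 232.119384765625), (73.19049835205078, 98.91138458251953), 76.03665924072266)
R tab top [ 574.7 -438.5   93.8] 84 width dir [-0.16  -0.987] 38.3 minarea ((531.6134033203125, -434.12103271484375), (76.57416534423
[... 454 characters left out ...]
18 238.48115674  14.49596508]
lidknob [635.23712102 236.84231611  66.77211655] 66
glass (array([754.3, -82.1]), np.float64(38.0), 108)
mill [605.23643864  -4.75008324 150.59429734] 360
L tab top [546.7 417.8  90.4] 116 width dir [0.116 0.993] 34.6 minarea ((501.770263671875, 423.4261169433594), (72.3631591796875, 101.09017181396484), 83.24554443359375)
M tab top [528.9 224.1  90. ] 89 width dir [0.157 0.988] 35.9 minarea ((484.1199951171875, 234.29953002929688), (72.99375915527344, 102.24677276611328), 75.29156494140625)
R tab top [ 579.4 -436.4   90.1] 51 width dir [0.073 0.997] 38.9 minarea ((533.6947021484375, -431.6789855957031), (77.46305847167969, 103.06366729736328), 81.9939193725586)
```

Run:
```python
from h import *
im=np.load('/tmp/top.npz');W=cloud(im)
for x,y in [(245,223),(246,222),(264,280),(261,272),(306,218),(307,217),(304,219)]: print(x,y,W[y,x])
P=W.reshape(-1,3);c=proj(im,P)
m=(c[:,0]>238)&(c[:,0]<315)&(c[:,1]>208)&(c[:,1]<290)&(P[:,2]>137)&(P[:,2]<158)
P=P[m]; 
# view
for n,mm in dict(catch=P[:,1]<-70,post=(P[:,1]>40)&(P[:,0]>550),bar=(P[:,0]<545)).items():
    q=P[mm];print(n,len(q),q.mean(0).round(1),q.min(0).round(1),q.max(0).round(1))
q=P[P[:,0]<545]; a=q.mean(0);u=np.linalg.svd(q[:,:2]-a[:2])[2][0];print('bar dir',u,'angle',np.degrees(np.arctan2(u[1],u[0])))
```

```text
245 223 [551.92077743  53.55184114 146.76984323]
246 222 [553.7908418   51.00905931 148.86343605]
264 280 [418.88313541  15.46657791 147.27780476]
261 272 [435.26189939  20.30060235 185.98697513]
306 218 [555.65452211 -88.75167343 151.01726022]
307 217 [557.57848439 -91.0741873  152.74938408]
304 219 [552.94075629 -83.65265384 154.38079157]
catch 39 [554.  -89.1 150.8] [547.7 -94.9 138.2] [562.9 -83.5 157.3]
post 36 [555.8  52.5 148.7] [551.   43.9 146.1] [561.6  60.6 152.6]
bar 254 [484.7  34.9 147.7] [414.6  13.1 141.1] [544.8  58.3 151.9]
bar dir [-0.96701113 -0.25473411] angle -165.24216971742177
```

```bash
cat >> h.py <<'E'
import json,os
CF='cmd.json'
def down(yaw): return Rn.from_euler('xyz',[180,0,yaw],degrees=True)
def tilt(yaw,th): # th>0: approach tips from down toward tool x heading
    return down(yaw)*Rn.from_rotvec([0,th,0],degrees=True)
def getcmd():
    d=json.load(open(CF)); return np.array(d['p']),Rn.from_quat(d['q'])
def setcmd(p,R): json.dump(dict(p=list(map(float,p)),q=list(map(float,R.as_quat()))),open(CF,'w'))
def go(*tg):
    """tg: list of (pos,R): print rows rel. to the present command; commit last"""
    p0,R0=getcmd()
    for p,R in tg:
        s=R0.inv().apply(np.array(p,float)-p0).round(1); w=(R0.inv()*R).as_rotvec(degrees=True).round(1)
        print([float(x)+0. for x in s]+[float(x)+0. for x in w],'dist %.0f rot %.0f'%(np.linalg.norm(s),np.linalg.norm(w)))
    setcmd(p0+R0.apply(s),R0*Rn.from_rotvec(w,degrees=True))
def st():
    s=sensors.read_state();p,R=getcmd();r=Rn.from_euler('xyz',s['tool_rot'])
    print('t %.2f'%s['clock'],'eef',s['eef_pos'].round(1),'cmd',p.round(1),'roterr deg',(R.inv()*r).as_rotvec(degrees=True).round(1),'F',s['force'].round(1),'w',round(s['width'],1),'q',s['qpos'].round(2))
E
python3 - <<'E'
from h import *
setcmd([198.14,619.078,231.313],Rn.from_euler('xyz',sensors.read_state()['tool_rot']))
go(([480,200,260],down(0)))
st()
E
```

```text
[-313.2, 396.2, -28.1, 0.1, 0.1, 72.2] dist 506 rot 72
t 0.10 eef [198.  618.5 230.5] cmd [480. 200. 260.] roterr deg [ -0.1  -0.1 -72.2] F [-0.4  0.6 -0.3] w 85.5 q [-1.33  0.63  0.04  1.52 -0.03  1.   -0.02]
```

Request:
arm_command([
  [[-313,396,-28,0,0,72],[-313,396,-28,0,0,72],[-313,396,-28,0,0,72],[-313,396,-28,0,0,72],[-313,396,-28,0,0,72],[-313,396,-28,0,0,72],[-313,396,-28,0,0,72],[-313,396,-28,0,0,72],[-313,396,-28,0,0,72],[-313,396,-28,0,0,72],[-313,396,-28,0,0,72],[-313,396,-28,0,0,72],[-313,396,-28,0,0,72],[-313,396,-28,0,0,72],[-313,396,-28,0,0,72],[-313,396,-28,0,0,72]],
], claw=1)

```text
clock: 1.43
eef_pos: [478.7, 201.9, 258.9]
tool_rot: [-3.141, 0.002, 0.007]
force: [0.7, 0.0, 0.7]
width: 85.8
```

Run:
```python
from h import *
go(([503,-295,200],down(-76.6)))
st()
```

```text
[22.6, 495.1, 59.6, 0.0, 0.0, 76.6] dist 499 rot 77
t 1.43 eef [478.7 201.9 258.9] cmd [ 503. -295.  200.] roterr deg [ -0.1  -0.1 -76.9] F [0.7 0.  0.7] w 85.8 q [-0.75  0.44  0.42  1.85 -0.22  0.9  -0.21]
```

Request:
arm_command([
  [[22.6,495,60,0,0,76.6],[22.6,495,60,0,0,76.6],[22.6,495,60,0,0,76.6],[22.6,495,60,0,0,76.6],[22.6,495,60,0,0,76.6],[22.6,495,60,0,0,76.6],[22.6,495,60,0,0,76.6],[22.6,495,60,0,0,76.6],[22.6,495,60,0,0,76.6],[22.6,495,60,0,0,76.6],[22.6,495,60,0,0,76.6],[22.6,495,60,0,0,76.6],[22.6,495,60,0,0,76.6],[22.6,495,60,0,0,76.6],[22.6,495,60,0,0,76.6],[22.6,495,60,0,0,76.6]],
])

```text
clock: 2.77
eef_pos: [505.6, -291.5, 198.9]
tool_rot: [-3.141, 0.002, -1.328]
force: [0.2, -0.3, 0.1]
width: 85.3
```

Run:
```python
from h import *
st()
im=snap('top','a1.png');a=im['pixels'][180:310,280:460,::-1];cv2.imwrite('pics/a1z.png',cv2.resize(a,None,fx=4,fy=4))
im=snap('scene','a2.png')
go(([503,-295,78],down(-76.6)))
```

```text
t 2.77 eef [ 505.6 -291.5  198.9] cmd [ 503. -295.  200.] roterr deg [ 0.  -0.1 -0.4] F [ 0.2 -0.3  0.1] w 85.3 q [ 0.04  0.67  0.71  1.76 -0.54  0.92 -0.34]
[0.1, 0.0, 122.0, 0.0, 0.0, 0.0] dist 122 rot 0
```

View pics/a1z.png

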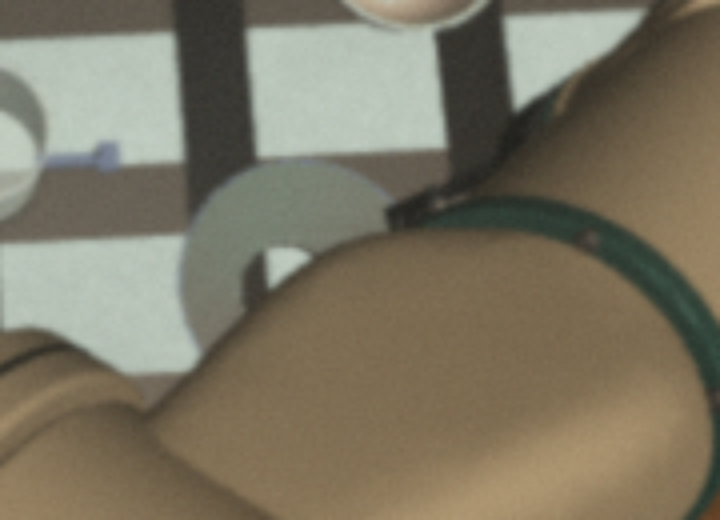

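View pics/a2.png

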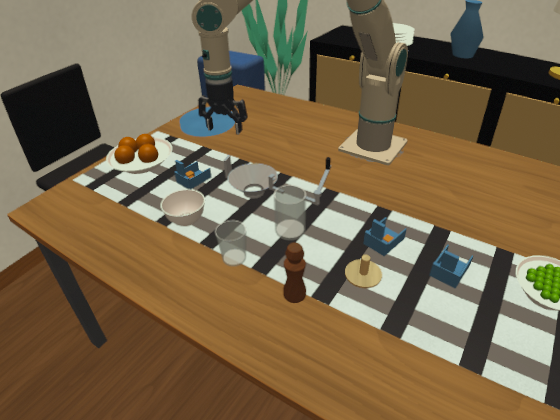

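Request:
arm_command([
  [[0,0,30,0,0,0],[0,0,60,0,0,0],[0,0,90,0,0,0],[0,0,110,0,0,0],[0,0,122,0,0,0],[0,0,122,0,0,0],[0,0,122,0,0,0]],
])

```text
clock: 3.45
eef_pos: [505.0, -294.2, 77.6]
tool_rot: [-3.142, -0.0, -1.332]
force: [1.2, 0.1, -0.0]
width: 85.5
```

Request:
arm_command([
  [[0,0,0,0,0,0],[0,0,0,0,0,0],[0,0,0,0,0,0],[0,0,0,0,0,0],[0,0,0,0,0,0],[0,0,0,0,0,0],[0,0,0,0,0,0],[0,0,0,0,0,0]],
], claw=-1)

```text
clock: 4.12
eef_pos: [504.8, -295.0, 77.6]
tool_rot: [-3.141, -0.0, -1.333]
force: [-0.2, -0.1, 3.4]
width: 8.5
```

Run:
```python
from h import *
st()
im=snap('scene','a3.png');a=im['pixels'][60:260,140:340,::-1];cv2.imwrite('pics/a3z.png',cv2.resize(a,None,fx=3,fy=3))
```

```text
t 4.12 eef [ 504.8 -295.    77.6] cmd [ 503. -295.   78.] roterr deg [ 0.   0.1 -0.2] F [-0.2 -0.1  3.4] w 8.5 q [ 0.13  0.82  0.58  1.84 -0.68  0.69 -0.22]
```

View pics/a3z.png

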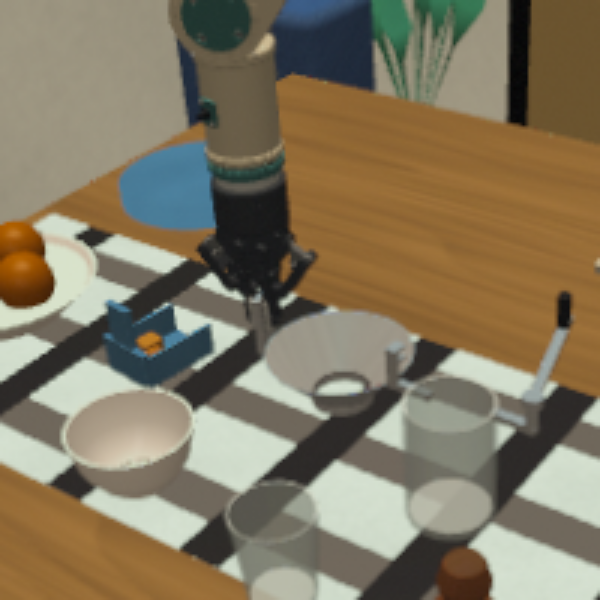

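Request:
arm_command([
  [[0,0,-5,0,0,0],[0,0,-20,0,0,0],[0,0,-45,0,0,0],[0,0,-75,0,0,0],[0,0,-105,0,0,0],[0,0,-135,0,0,0],[0,0,-160,0,0,0],[0,0,-175,0,0,0],[0,0,-175,0,0,0],[0,0,-175,0,0,0]],
])

```text
clock: 5.0
eef_pos: [504.7, -294.5, 252.5]
tool_rot: [-3.141, -0.0, -1.332]
force: [-0.2, 0.0, -1.6]
width: 8.5
```

Run:
```python
from h import *
p,R=getcmd(); go((p+[0,0,175],R))
st()
im=snap('scene','a4.png');a=im['pixels'][40:260,120:340,::-1];cv2.imwrite('pics/a4z.png',cv2.resize(a,None,fx=2.7,fy=2.7))
go((p+[94,196.5,175],R))
```

```text
[-0.1, 0.0, -175.0, 0.0, 0.0, 0.0] dist 175 rot 0
t 5.00 eef [ 504.7 -294.5  252.5] cmd [ 503. -295.  253.] roterr deg [ 0.   0.  -0.2] F [-0.2  0.  -1.6] w 8.5 q [ 0.02  0.61  0.76  1.7  -0.48  1.03 -0.39]
[-169.3, -137.1, 0.1, 0.0, 0.0, 0.0] dist 218 rot 0
```

View pics/a4z.png

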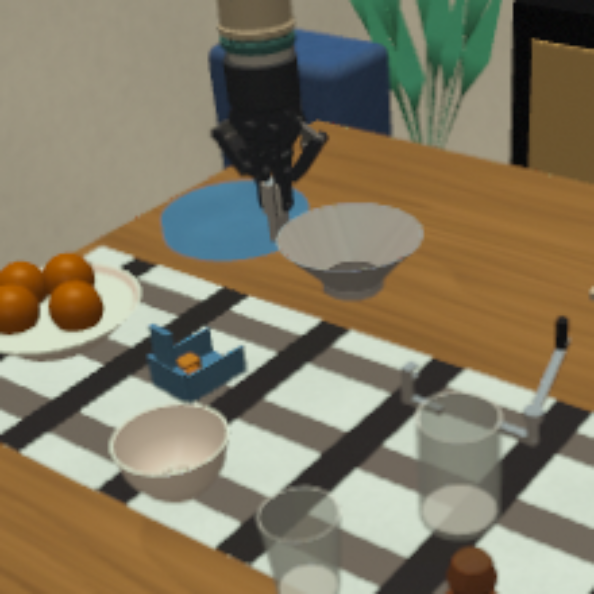

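Funnel held level above the table. Moving over the jar.

Request:
arm_command([
  [[-20,-16,0,0,0,0],[-50,-40,0,0,0,0],[-80,-65,0,0,0,0],[-110,-89,0,0,0,0],[-140,-113,0,0,0,0],[-160,-130,0,0,0,0],[-169.3,-137.1,0,0,0,0],[-169.3,-137.1,0,0,0,0],[-169.3,-137.1,0,0,0,0],[-169.3,-137.1,0,0,0,0]],
])

```text
clock: 5.88
eef_pos: [596.5, -100.4, 251.8]
tool_rot: [3.14, -0.001, -1.336]
force: [0.4, -0.3, -0.9]
width: 8.4
```

Run:
```python
from h import *
st()
for n in('scene','top'):
    im=snap(n,'b_%s.png'%n);W=cloud(im).reshape(-1,3);W=W[np.isfinite(W[:,0])]
    m=(abs(W[:,2]-235)<4)&(np.hypot(W[:,0]-577,W[:,1]+17)<95);P=W[m]
    # rim fit with fixed radius
    from scipy.optimize import least_squares
    r=least_squares(lambda s:np.hypot(P[:,0]-s[0],P[:,1]-s[1])-78,[577,-17],loss='soft_l1');print(n,len(P),r.x,abs(r.fun).mean())
    m=(np.hypot(W[:,0]-577,W[:,1]+17)<95);P=W[m&(W[:,2]>150)];print(np.histogram(P[:,2],bins=range(150,330,10)))
c=proj(im,np.array([577,-17,200.])).astype(int)
a=im['pixels'][c[1]-70:c[1]+70,c[0]-90:c[0]+90,::-1];cv2.imwrite('pics/b1.png',cv2.resize(a,None,fx=4,fy=4))
```

```text
t 5.88 eef [ 596.5 -100.4  251.8] cmd [597.  -98.5 253. ] roterr deg [-0.1  0.1 -0. ] F [ 0.4 -0.3 -0.9] w 8.4 q [-0.34  0.65  0.78  1.64 -0.51  1.07 -0.74]
scene 301 [577.63461549 -17.58943787] 2.6186179128226588
(array([  8,   0,  91, 150, 220, 281, 322, 408, 355,  18,  30,  41,  46,
        42,  61,  79,  61]), array([150, 160, 170, 180, 190, 200, 210, 220, 230, 240, 250, 260, 270,
       280, 290, 300, 310, 320]))
top 0 [577. -17.] nan
(array([0, 0, 0, 0, 0, 0, 0, 0, 0, 0, 0, 0, 0, 0, 0, 0, 0]), array([150, 160, 170, 180, 190, 200, 210, 220, 230, 240, 250, 260, 270,
       280, 290, 300, 310, 320]))<stdin>:8: RuntimeWarning: Mean of empty slice.
  ret = ret.dtype.type(ret / rcount)
```

View pics/b1.png

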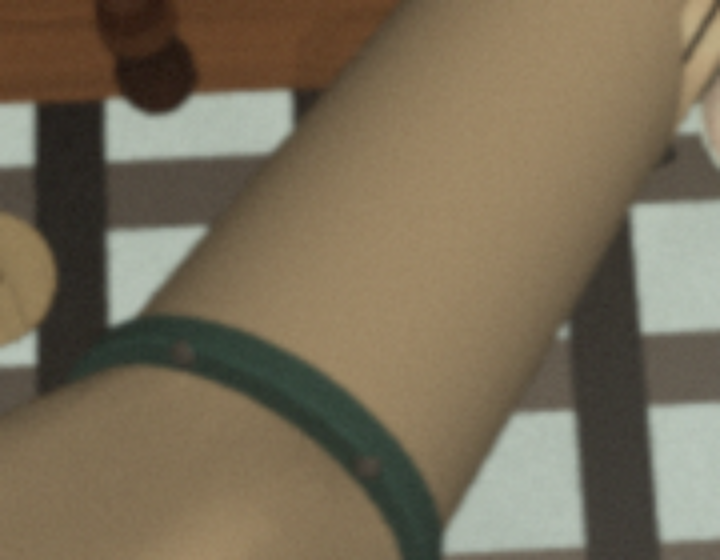

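View pics/b_scene.png

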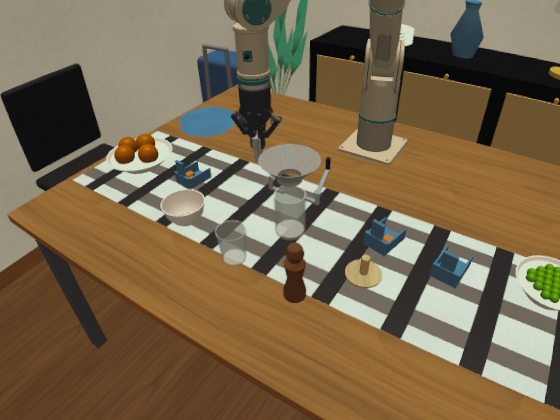

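Run:
```python
from h import *
p,R=getcmd(); go((p+[1.5,2,0],R),(p+[1.5,2,-66],R))
```

```text
[-1.6, -1.9, 0.0, 0.0, 0.0, 0.0] dist 2 rot 0
[-1.6, -1.9, 66.0, 0.0, 0.0, 0.0] dist 66 rot 0
```

Request:
arm_command([
  [[-1.6,-1.9,0,0,0,0],[-1.6,-1.9,15,0,0,0],[-1.6,-1.9,30,0,0,0],[-1.6,-1.9,40,0,0,0],[-1.6,-1.9,48,0,0,0],[-1.6,-1.9,54,0,0,0],[-1.6,-1.9,59,0,0,0],[-1.6,-1.9,62,0,0,0],[-1.6,-1.9,64,0,0,0],[-1.6,-1.9,66,0,0,0],[-1.6,-1.9,66,0,0,0],[-1.6,-1.9,66,0,0,0]],
])

```text
clock: 6.98
eef_pos: [600.3, -97.4, 189.2]
tool_rot: [-3.138, -0.001, -1.333]
force: [-2.0, -1.9, 12.6]
width: 8.2
```

Run:
```python
from h import *
st()
im=snap('scene','b2.png');a=im['pixels'][90:260,200:370,::-1];cv2.imwrite('pics/b2z.png',cv2.resize(a,None,fx=3.5,fy=3.5))
```

```text
t 6.98 eef [600.3 -97.4 189.2] cmd [598.4 -96.5 187. ] roterr deg [ 0.2  0.1 -0.2] F [-2.  -1.9 12.6] w 8.2 q [-0.31  0.72  0.73  1.7  -0.58  0.94 -0.69]
```

View pics/b2z.png

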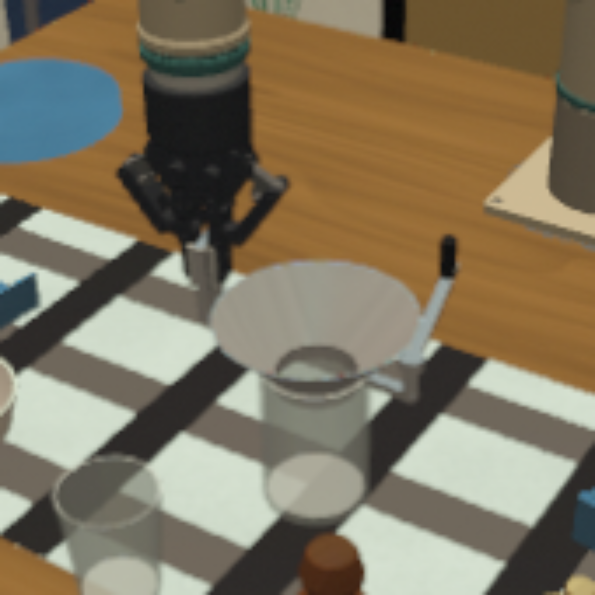

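Request:
arm_command([
  [[0,0,0,0,0,0],[0,0,0,0,0,0],[0,0,0,0,0,0],[0,0,0,0,0,0],[0,0,-20,0,0,0],[0,0,-60,0,0,0],[0,0,-100,0,0,0],[0,0,-130,0,0,0],[0,0,-130,0,0,0]],
], claw=-0.2)

```text
clock: 7.78
eef_pos: [602.4, -97.7, 322.8]
tool_rot: [-3.132, -0.005, -1.333]
force: [0.2, -0.6, 0.8]
width: 34.2
```

Run:
```python
from h import *
p,R=getcmd(); go((p+[0,0,130],R))
st()
go(([480,-90,330],down(-20)))
```

```text
[-0.1, 0.0, -130.0, 0.0, 0.0, 0.0] dist 130 rot 0
t 7.78 eef [602.4 -97.7 322.8] cmd [598.4 -96.5 317. ] roterr deg [ 0.6  0.3 -0.2] F [ 0.2 -0.6  0.8] w 34.2 q [-0.36  0.59  0.82  1.54 -0.46  1.2  -0.8 ]
[-33.8, 113.7, -12.9, 0.0, 0.0, -56.6] dist 119 rot 57
```

Run:
```python
from h import *
setcmd([598.3,-96.5,317],down(-76.6))
for n in('scene','top'):
    im=snap(n,'c_%s.png'%n)
```

```text
(no output)
```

View pics/c_scene.png

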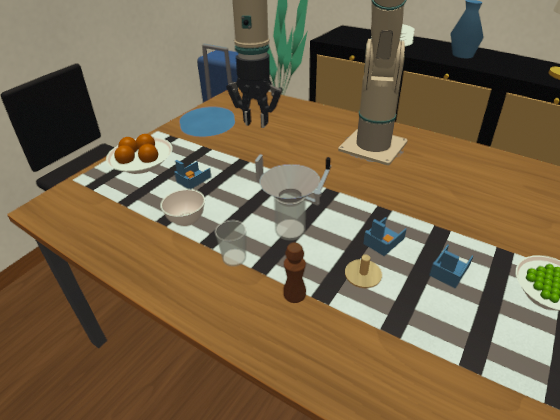

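View pics/c_top.png

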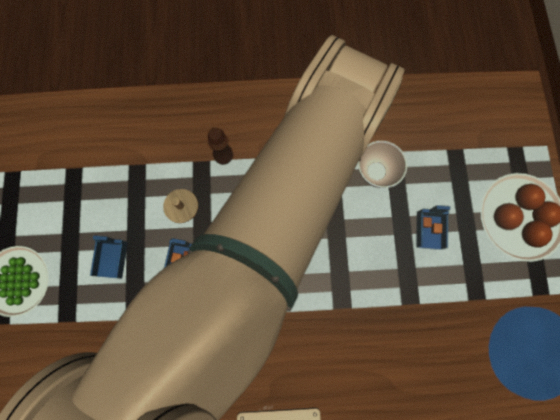

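Run:
```python
from h import *
go(([577,-438,180],down(-7.5)));go(([577,-438,56],down(-7.5)))
```

```text
[327.3, 99.9, 137.0, 0.0, 0.0, -69.1] dist 369 rot 69
[0.0, 0.0, 124.0, 0.0, 0.0, 0.0] dist 124 rot 0
```

Request:
arm_command([
  [[327.3,99.9,137,0,0,-69.1],[327.3,99.9,137,0,0,-69.1],[327.3,99.9,137,0,0,-69.1],[327.3,99.9,137,0,0,-69.1],[327.3,99.9,137,0,0,-69.1],[327.3,99.9,137,0,0,-69.1],[327.3,99.9,137,0,0,-69.1],[327.3,99.9,137,0,0,-69.1],[327.3,99.9,137,0,0,-69.1],[327.3,99.9,137,0,0,-69.1],[327.3,99.9,137,0,0,-69.1],[327.3,99.9,137,0,0,-69.1],[327.3,99.9,137,0,0,-69.1],[327.3,99.9,137,0,0,-69.1],[327.3,99.9,137,0,0,-69.1]],
], claw=0.2)

```text
clock: 9.13
eef_pos: [580.6, -435.7, 179.7]
tool_rot: [-3.141, -0.001, -0.125]
force: [0.3, 0.9, -0.8]
width: 51.3
```

Run:
```python
from h import *
st()
im=snap('scene','d1.png');a=im['pixels'][60:230,100:300,::-1];cv2.imwrite('pics/d1z.png',cv2.resize(a,None,fx=3.5,fy=3.5))
```

```text
t 9.13 eef [ 580.6 -435.7  179.7] cmd [ 577. -438.   56.] roterr deg [ 0.   0.  -0.3] F [ 0.3  0.9 -0.8] w 51.3 q [ 0.42  0.82  0.38  1.33 -0.32  1.05  0.72]
```

View pics/d1z.png

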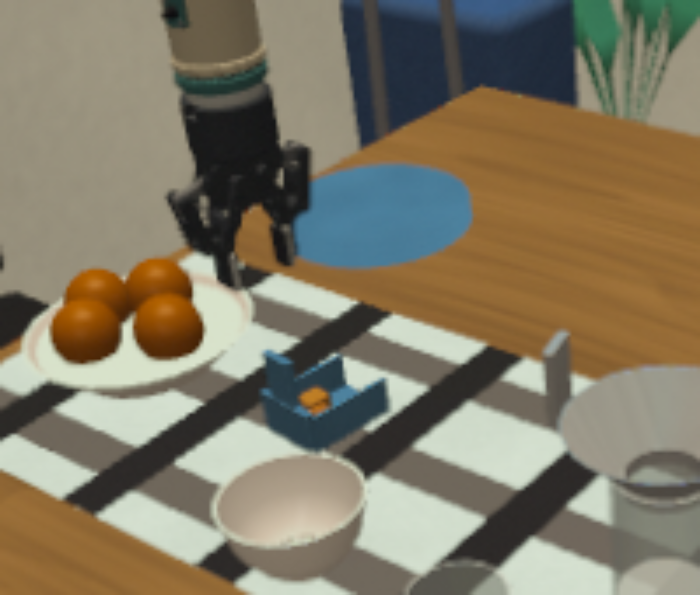

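Request:
arm_command([
  [[-1,1,30,0,0,0],[-1,1,60,0,0,0],[-1,1,90,0,0,0],[-1,1,112,0,0,0],[-1,1,124,0,0,0],[-1,1,124,0,0,0],[-1,1,124,0,0,0]],
])

```text
clock: 9.77
eef_pos: [578.8, -438.2, 55.7]
tool_rot: [3.141, -0.0, -0.126]
force: [-0.6, -0.6, 1.2]
width: 51.1
```

Request:
arm_command([
  [[0,0,0,0,0,0],[0,0,0,0,0,0],[0,0,0,0,0,0],[0,0,0,0,0,0],[0,0,0,0,0,0],[0,0,0,0,0,0]],
], claw=-1)

```text
clock: 10.27
eef_pos: [578.0, -438.8, 57.0]
tool_rot: [3.141, -0.0, -0.127]
force: [-2.0, 0.3, 6.1]
width: 9.5
```

Run:
```python
from h import *
p,R=getcmd();go((p+R.apply([-1,1,0]),R));st()
im=snap('scene','d2.png');a=im['pixels'][60:230,100:300,::-1];cv2.imwrite('pics/d2z.png',cv2.resize(a,None,fx=3.5,fy=3.5))
```

```text
[-1.0, 1.0, 0.0, 0.0, 0.0, 0.0] dist 1 rot 0
t 10.27 eef [ 578.  -438.8   57. ] cmd [ 575.8 -438.9   56. ] roterr deg [-0.   0.  -0.2] F [-2.   0.3  6.1] w 9.5 q [ 0.44  0.96  0.33  1.41 -0.36  0.84  0.76]
```

View pics/d2z.png

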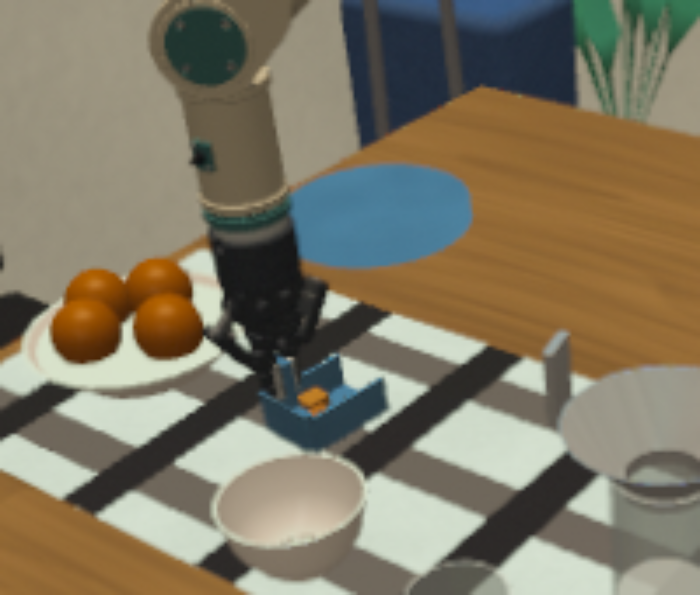

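```bash
cat > kin.py <<'E'
import numpy as np
from scipy.spatial.transform import Rotation as Rn
from scipy.optimize import least_squares
D=[([-1.327,.6294,.0384,1.5184,-.027,.9963,-.02],[197.9,618.5,230.4],[180,.1,72.25]),
([-.75,.44,.42,1.85,-.22,.9,-.21],[478.7,201.9,258.9],[180,0,.4]),
([.04,.67,.71,1.76,-.54,.92,-.34],[505.6,-291.5,198.9],[180,0,-76.1]),
([.13,.82,.58,1.84,-.68,.69,-.22],[504.8,-295,77.6],[180,0,-76.4]),
([-.34,.65,.78,1.64,-.51,1.07,-.74],[596.5,-100.4,251.8],[180,0,-76.5]),
([-.36,.59,.82,1.54,-.46,1.2,-.8],[602.4,-97.7,322.8],[180,0,-76.4]),
([.42,.82,.38,1.33,-.32,1.05,.72],[580.6,-435.7,179.7],[180,0,-7.2]),
([.44,.96,.33,1.41,-.36,.84,.76],[578,-438.8,57],[180,0,-7.3])]
def fk(q,P,sg):
    R=Rn.from_euler('z',sg[0]*q[0]+P[8]);p=np.array([0,0,P[0]])
    R=R*Rn.from_euler('y',q[1]);p=p+R.apply([P[6],0,P[1]])
    R=R*Rn.from_euler('z',sg[1]*q[2])
    R=R*Rn.from_euler('y',q[3]);p=p+R.apply([P[4],0,0]); p=p+R.apply([0,0,P[2]])
    R=R*Rn.from_euler('z',sg[2]*q[4])
    R=R*Rn.from_euler('y',q[5]);p=p+R.apply([P[5],0,P[3]])
    R=R*Rn.from_euler('z',sg[3]*q[6]+P[7])
    return p,R
def res(P,sg):
    o=[]
    for q,p,r in D:
        a,R=fk(q,P,sg); o+=list(a-p); o+=list((R.inv()*Rn.from_euler('xyz',r,degrees=True)).as_rotvec()*300)
    return np.array(o)
if __name__=='__main__':
    import itertools,json
    best=None
    for sg in itertools.product([1,-1],repeat=4):
      for t in (0,np.pi):
        s=least_squares(res,[330,400,400,250,0,0,0,t,0],args=(sg,))
        if best is None or s.cost<best[0]: best=(s.cost,sg,s.x)
    print(best, np.abs(res(best[2],best[1])).reshape(-1,6).round(1))
    json.dump(dict(P=list(best[2]),sg=best[1]),open('kin.json','w'))
E
python3 kin.py
```

```text
(np.float64(105.54465855489389), (-1, -1, -1, -1), array([ 4.06221680e+02,  5.61490383e+02,  3.81368152e+02,  4.29130811e+02,
       -6.74067965e+00, -6.37675593e+00, -1.07985942e+01, -3.17786594e+00,
       -3.87498082e-02])) [[2.3 2.  4.7 0.  0.1 0.7]
 [2.4 5.  1.7 1.  0.4 2.4]
 [0.  3.3 3.  0.4 1.8 0.8]
 [0.6 2.1 0.2 0.1 0.1 0.9]
 [2.2 1.3 0.7 0.5 1.4 0.4]
 [1.  1.6 2.3 3.9 0.  2.8]
 [1.4 5.3 4.5 0.2 0.6 1.8]
 [1.2 1.4 1.1 0.5 2.8 0.7]]
```

```bash
cat > ik.py <<'E'
import json
from kin import *
K=json.load(open('kin.json'));P=K['P'];sg=K['sg']
lo=np.array([-3.06,-.37,-1.25,.18,-1.1,.23,-2.94])+.03;hi=np.array([3.06,2.12,1.32,2.47,4.24,1.98,2.94])-.03
def ik(p,R,q0,reg=.02):
    f=lambda q:np.r_[(lambda a:np.r_[(a[0]-p)/10,(a[1].inv()*R).as_rotvec()*30])(fk(q,P,sg)),reg*(q-q0)]
    s=least_squares(f,np.clip(q0,lo+1e-3,hi-1e-3),bounds=(lo,hi)); a=fk(s.x,P,sg)
    return s.x,np.linalg.norm(a[0]-p),np.degrees((a[1].inv()*R).magnitude())
def down(yaw): return Rn.from_euler('xyz',[180,0,yaw],degrees=True)
def pour(psi,th,jar,lipoff,lipz,g=56,flip=0):
    h=np.array([np.cos(np.radians(psi)),np.sin(np.radians(psi)),0]);z=np.array([0,0,1.])
    c,s=np.cos(np.radians(th)),np.sin(np.radians(th))
    lip=np.array([jar[0],jar[1],lipz])+h*lipoff
    p=lip+94*(h*c+z*s)+(g-5)*(-h*s+z*c)
    R=down(psi)*Rn.from_rotvec([0,th,0],degrees=True)
    if flip: R=R*Rn.from_euler('z',180,degrees=True)
    return p,R
E
python3 - <<'E'
from ik import *
q0=np.array([0.44,.96,.33,1.41,-.36,.84,.76])
for flip in (0,1):
  for psi in range(-40,131,15):
    q=np.array([-.3,.6,.5,1.5,-.4,1.1,0]); out=[]
    best=0
    # multi start at th=0
    c=[]
    for q3 in(-.8,0,.8):
      for q7 in(-2,0,2):
        r=ik(*pour(psi,0,(577,-17),20,188,flip=flip),np.array([0,.6,q3,1.5,-.3,1.1,q7])); c.append(r)
    tr=[]
    for r in c:
        if r[1]>3 or r[2]>1: continue
        q=r[0];mx=0
        for th in range(0,96,5):
            q2,a,b=ik(*pour(psi,th,(577,-17),20,188,flip=flip),q)
            if a>3 or b>1.5: break
            mx=th;q=q2
        tr.append((mx,q.round(2)))
    print(flip,psi,max(tr,key=lambda t:t[0]) if tr else None)
E
```

```text
0 -40 (60, array([-0.32,  0.6 , -0.42,  2.38,  1.72,  1.24, -2.91]))
0 -25 (50, array([-0.02,  0.41, -0.43,  2.42,  2.02,  0.81, -2.67]))
0 -10 (45, array([ 0.46,  0.4 , -0.74,  2.4 ,  2.22,  0.58, -2.42]))
0 5 (45, array([ 0.93,  0.59, -1.22,  2.41,  2.24,  0.59, -2.02]))
0 20 (50, array([ 1.12,  0.69, -1.22,  2.44,  2.74,  0.4 , -2.08]))
0 35 (40, array([ 0.8 ,  0.46, -0.7 ,  2.17, -1.04,  0.26,  1.81]))
0 50 (95, array([ 1.6 ,  1.67, -1.14,  2.12, -0.56,  0.51,  2.45]))
0 65 (95, array([ 1.47,  1.67, -1.22,  1.82, -0.22,  0.86,  2.04]))
0 80 (95, array([ 1.28,  1.65, -1.22,  1.51, -0.17,  1.25,  1.94]))
0 95 (95, array([ 1.06,  1.65, -1.22,  1.17, -0.14,  1.62,  1.88]))
0 110 (90, array([ 0.83,  1.61, -1.21,  0.84, -0.1 ,  1.95,  1.86]))
0 125 (65, array([ 0.68,  1.35, -1.15,  0.9 ,  0.12,  1.95,  1.93]))
1 -40 (95, array([-1.04,  1.27,  0.11,  2.36,  1.5 ,  1.51, -0.51]))
1 -25 (50, array([ 0.23,  0.49, -0.79,  2.43,  1.95,  0.99,  0.56]))
1 -10 (45, array([ 0.63,  0.49, -1.02,  2.41,  2.1 ,  0.73,  0.87]))
1 5 (45, array([ 0.93,  0.59, -1.22,  2.41,  2.24,  0.59,  1.12]))
1 20 (50, array([ 1.12,  0.69, -1.22,  2.44,  2.74,  0.4 ,  1.06]))
1 35 (40, array([ 0.8 ,  0.46, -0.7 ,  2.17, -1.04,  0.26, -1.33]))
1 50 (95, array([ 1.6 ,  1.67, -1.14,  2.12, -0.56,  0.51, -0.69]))
1 65 (95, array([ 1.42,  1.56, -1.07,  1.82, -0.43,  0.92, -0.89]))
1 80 (95, array([ 1.2 ,  1.49, -0.96,  1.5 , -0.43,  1.33, -0.95]))
1 95 (95, array([ 0.99,  1.51, -0.9 ,  1.16, -0.39,  1.69, -1.04]))
1 110 (90, array([ 0.83,  1.61, -1.21,  0.84, -0.1 ,  1.95, -1.29]))
1 125 (65, array([ 0.6 ,  1.25, -0.81,  0.89, -0.11,  1.95, -1.02]))
```

Run:
```python
from ik import *
for psi in (45,55,65,80,95):
    q=np.array([0.44,.96,.33,1.41,-.36,.84,.76]);p0=np.array([577,-438,57.])
    ok=True
    for z in (120,200,280): 
        q,a,b=ik(p0+[0,0,z-57],down(-7.5),q); 
    pt,Rt=pour(psi,0,(577,-17),20,190)
    for t in np.linspace(0,1,15):
        q,a,b=ik((p0+[0,0,223])*(1-t)+pt*t,down(-7.5*(1-t)+psi*t),q)
        if a>3 or b>1.5: print('fail move',t,a,b)
    print(psi,q.round(2))
    for th in range(0,91,5):
        q,a,b=ik(*pour(psi,th,(577,-17),20,188),q)
        if th%15==0 or a>3: print('  ',th,q.round(2),round(a,1),round(b,1), pour(psi,th,(577,-17),20,188)[0].round())
        if a>3 or b>1.5: break
```

```text
45 [-0.22  0.64  0.15  1.48 -0.11  1.02  0.74]
   0 [-0.22  0.64  0.15  1.49 -0.11  1.02  0.74] 0.0 0.0 [658.  64. 239.]
   15 [-0.01  0.5   0.02  1.74 -0.3   0.75  1.  ] 0.0 0.0 [646.  52. 262.]
   30 [ 0.36  0.43 -0.23  1.96 -0.67  0.56  1.49] 0.0 0.0 [631.  37. 279.]
   45 [ 0.89  0.53 -0.68  2.15 -1.07  0.44  2.08] 0.0 0.0 [613.  19. 291.]
   60 [ 1.32  0.9  -1.12  2.24 -1.07  0.26  2.35] 3.7 1.4 [593.  -1. 295.]
55 [-0.22  0.62  0.1   1.52 -0.07  1.    0.87]
   0 [-0.22  0.62  0.1   1.53 -0.07  1.    0.87] 0.0 0.0 [642.  76. 239.]
   15 [ 0.03  0.5  -0.04  1.73 -0.29  0.79  1.16] 0.0 0.0 [633.  63. 262.]
   30 [ 0.39  0.46 -0.25  1.91 -0.62  0.67  1.61] 0.0 0.0 [621.  45. 279.]
   45 [ 0.75  0.53 -0.45  2.04 -0.96  0.68  2.12] 0.0 0.0 [606.  24. 291.]
   60 [ 1.09  0.75 -0.7   2.11 -1.07  0.69  2.45] 0.0 0.0 [590.   2. 295.]
   75 [ 1.27  1.02 -0.77  2.12 -1.06  0.76  2.67] 0.0 0.0 [574. -21. 292.]
   90 [ 1.35  1.29 -0.76  2.05 -0.98  0.91  2.79] 0.0 0.0 [559. -42. 282.]
65 [-0.21  0.59  0.05  1.57 -0.04  0.98  0.99]
   0 [-0.21  0.6   0.05  1.57 -0.04  0.97  0.99] 0.0 0.0 [625
[... 904 characters left out ...]
0.51  1.64 -0.73  1.32  2.41] 0.0 0.0 [576. -22. 292.]
   90 [ 1.02  1.26 -0.54  1.53 -0.74  1.47  2.47] 0.0 0.0 [572. -48. 282.]
95 [-0.14  0.51 -0.09  1.73  0.06  0.9   1.4 ]
   0 [-0.14  0.51 -0.09  1.73  0.06  0.9   1.4 ] 0.0 0.0 [567.  97. 239.]
   15 [ 0.17  0.52 -0.23  1.71 -0.18  0.96  1.73] 0.0 0.0 [568.  80. 262.]
   30 [ 0.43  0.6  -0.33  1.66 -0.36  1.08  1.99] 0.0 0.0 [570.  59. 279.]
   45 [ 0.61  0.74 -0.4   1.57 -0.47  1.25  2.17] 0.0 0.0 [573.  33. 291.]
   60 [ 0.74  0.92 -0.45  1.47 -0.54  1.42  2.26] 0.0 0.0 [575.   6. 295.]
   75 [ 0.82  1.12 -0.49  1.34 -0.58  1.59  2.31] 0.0 0.0 [577. -22. 292.]
   90 [ 0.86  1.33 -0.53  1.2  -0.63  1.76  2.32] 0.0 0.0 [580. -48. 282.]
```

```bash
cat >> h.py <<'E'
def pourp(psi,th,off,lipz,jar=(577.5,-17),g=56):
    h=np.array([np.cos(np.radians(psi)),np.sin(np.radians(psi)),0]);z=np.array([0,0,1.])
    c,s=np.cos(np.radians(th)),np.sin(np.radians(th))
    lip=np.array([jar[0],jar[1],lipz])+h*off
    return lip+94*(h*c+z*s)+(g-5)*(-h*s+z*c), tilt(psi,th)
E
python3 - <<'E'
from h import *
p,R=getcmd()
go((p+[0,0,40],R),(p+[0,0,274],tilt(-7.5,-8)))
p,R=getcmd(); pt,Rt=pourp(80,-8,25,265); print(p,pt)
go(*[(p*(1-t)+pt*t,tilt(-7.5+87.5*t,-8)) for t in (0.2,.4,.6,.8,1)])
E
```

```text
[0.0, 0.0, -40.0, 0.0, 0.0, 0.0] dist 40 rot 0
[0.0, 0.0, -274.0, 0.0, -8.0, 0.0] dist 274 rot 8
[ 575.84880753 -438.90207917  330.        ] [599.23780445 106.28121515 302.42140002]
[-8.7, -108.7, 6.8, -2.4, 0.0, -17.3] dist 109 rot 17
[-17.5, -217.4, 13.6, -4.9, 0.0, -34.7] dist 219 rot 35
[-26.2, -326.1, 20.4, -7.3, 0.0, -52.0] dist 328 rot 53
[-34.9, -434.9, 27.2, -9.7, 0.0, -69.3] dist 437 rot 70
[-43.7, -543.6, 34.0, -12.2, 0.0, -86.6] dist 546 rot 87
```

Request:
arm_command([
  [[0,0,-4,0,0,0],[0,0,-14,0,0,0],[0,0,-30,0,0,0],[0,0,-55,0,-1,0],[0,0,-82,0,-2.5,0],[0,0,-112,0,-4,0],[0,0,-142,0,-5.5,0],[0,0,-172,0,-7,0],[0,0,-202,0,-8,0],[0,0,-230,0,-8,0],[0,0,-254,0,-8,0],[0,0,-268,0,-8,0],[0,0,-274,0,-8,0],[0,0,-274,0,-8,0]],
])

```text
clock: 11.48
eef_pos: [578.9, -438.7, 331.4]
tool_rot: [3.14, 0.136, -0.127]
force: [-0.8, -0.5, -2.2]
width: 9.3
```

Run:
```python
from h import *
s=sensors.read_state();print(s['eef_pos'],s['tool_rot'],s['qpos'].round(2),s['width'],s['force'])
im=snap('scene','d3.png');a=im['pixels'][0:200,100:330,::-1];cv2.imwrite('pics/d3z.png',cv2.resize(a,None,fx=3,fy=3))
```

```text
[ 578.88739913 -438.70568698  331.40334023] [ 3.13994157  0.13636949 -0.12665616] [ 0.41  0.8   0.44  0.96 -0.23  1.54  0.64] 9.279853370071582 [-0.77204124 -0.46500945 -2.23723101]
```

View pics/d3z.png

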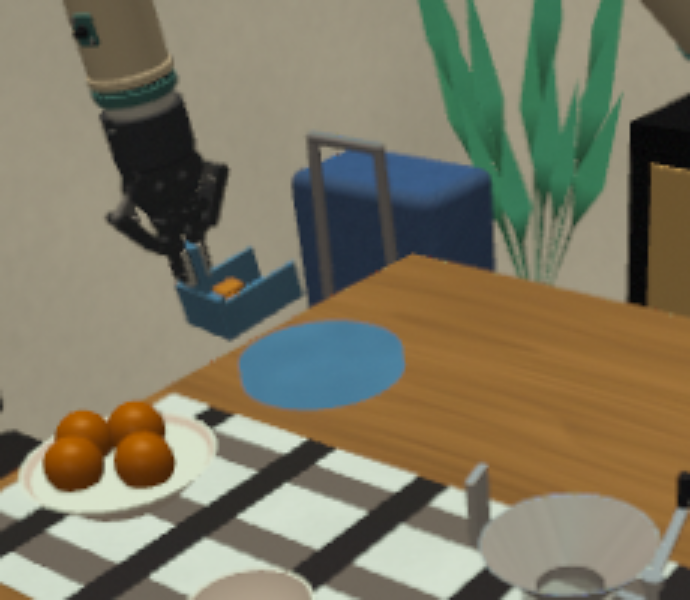

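Request:
arm_command([
  [[-1,-11,1,-0.2,0,-1.7],[-2,-27,2,-0.6,0,-4.3],[-4,-54,3,-1.2,0,-8.7],[-7,-87,5,-2,0,-13.9],[-10,-120,7,-2.7,0,-19],[-12,-152,10,-3.4,0,-24.2],[-15,-185,12,-4.1,0,-29.4],[-17,-217,14,-4.9,0,-34.6],[-20,-250,16,-5.6,0,-39.8],[-23,-283,18,-6.3,0,-45],[-25,-315,20,-7.1,0,-50.2],[-28,-348,22,-7.8,0,-55.4],[-31,-381,24,-8.5,0,-60.6],[-33,-413,26,-9.3,0,-65.8],[-36,-446,28,-10,0,-71],[-38,-478,30,-10.7,0,-76.2],[-41,-506,32,-11.3,0,-80.5],[-43,-528,33,-11.8,0,-84],[-43.7,-540,34,-12.1,0,-86],[-43.7,-543.6,34,-12.2,0,-86.6]],
])

```text
clock: 13.2
eef_pos: [598.2, 110.1, 300.1]
tool_rot: [-3.139, 0.139, 1.405]
force: [-0.8, 0.2, -2.1]
width: 9.3
```

Run:
```python
from h import *
st()
im=snap('scene','d4.png');a=im['pixels'][50:250,180:410,::-1];cv2.imwrite('pics/d4z.png',cv2.resize(a,None,fx=3,fy=3))
print([ (pourp(80,th,off,lz)[0]).round(1) for th,off,lz in [(-8,25,265),(0,22,190),(60,20,185)]])
```

```text
t 13.20 eef [598.2 110.1 300.1] cmd [599.2 106.3 302.4] roterr deg [ 0.1  0.  -0.6] F [-0.8  0.2 -2.1] w 9.3 q [-0.34  0.54  0.06  1.5   0.1   1.17  1.08]
[array([599.2, 106.3, 302.4]), array([597.6,  97.2, 241. ]), array([581.5,   5.5, 291.9])]
```

View pics/d4z.png

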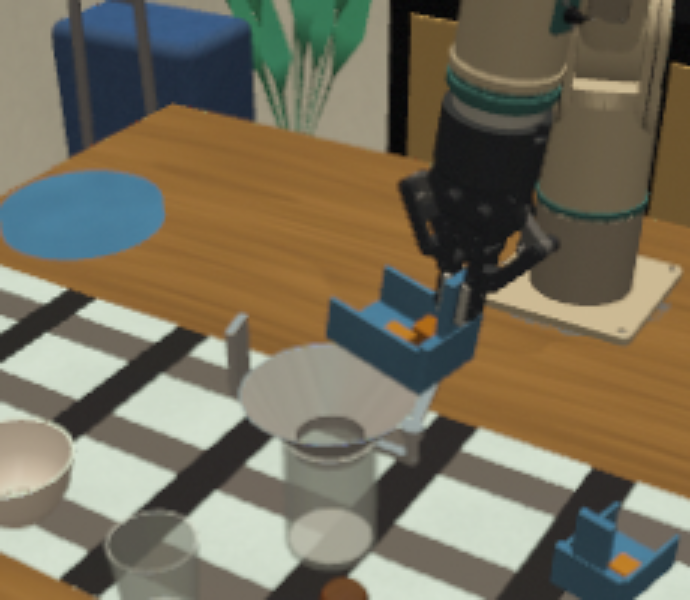

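Run:
```python
from h import *
L=[(-7,25,245),(-4,24,220),(0,23,200),(4,22,192),(8,22,190),(12,22,190),(16,22,189),(20,22,188),(24,22,187),(28,22,185),(32,22,183),(36,22,181),(40,22,179),(44,22,177),(48,22,176),(52,22,175),(56,22,175),(60,22,175)]
go(*[pourp(80,*l) for l in L])
```

```text
[1.9, 0.0, 18.2, 0.0, 1.0, 0.0] dist 18 rot 1
[1.5, 0.0, 38.3, 0.0, 4.0, 0.0] dist 38 rot 4
[-1.0, 0.0, 52.1, 0.0, 8.0, 0.0] dist 52 rot 8
[-5.5, 0.0, 54.3, 0.0, 12.0, 0.0] dist 55 rot 12
[-10.2, 0.0, 50.8, 0.0, 16.0, 0.0] dist 52 rot 16
[-15.7, 0.0, 45.6, 0.0, 20.0, 0.0] dist 48 rot 20
[-21.3, 0.0, 41.9, 0.0, 24.0, 0.0] dist 47 rot 24
[-27.2, 0.0, 38.5, 0.0, 28.0, 0.0] dist 47 rot 28
[-33.4, 0.1, 35.6, 0.0, 32.0, 0.0] dist 49 rot 32
[-39.8, 0.1, 34.1, 0.0, 36.0, 0.0] dist 52 rot 36
[-46.3, 0.1, 33.1, 0.0, 40.0, 0.0] dist 57 rot 40
[-53.1, 0.1, 32.6, 0.0, 44.0, 0.0] dist 62 rot 44
[-60.0, 0.1, 32.6, 0.0, 48.0, 0.0] dist 68 rot 48
[-67.1, 0.1, 33.1, 0.0, 52.0, 0.0] dist 75 rot 52
[-74.3, 0.1, 33.1, 0.0, 56.0, 0.0] dist 81 rot 56
[-81.6, 0.1, 33.7, 0.0, 60.0, 0.0] dist 88 rot 60
[-89.1, 0.1, 33.7, 0.0, 64.0, 0.0] dist 95 rot 64
[-96.5, 0.1, 34.3, 0.0, 68.0, 0.0] dist 102 rot 68
```

Request:
arm_command([
  [[2,0,18,0,1,0],[1.5,0,38,0,4,0],[-1,0,52,0,8,0],[-5.5,0,54,0,12,0],[-10,0,51,0,16,0],[-15.7,0,45.6,0,20,0],[-21.3,0,41.9,0,24,0],[-27.2,0,38.5,0,28,0],[-33.4,0,35.6,0,32,0],[-39.8,0,34,0,36,0],[-46.3,0,33,0,40,0],[-53,0,32.6,0,44,0],[-60,0,32.6,0,48,0],[-67,0,33,0,52,0],[-74,0,33,0,56,0],[-81.6,0,33.7,0,60,0],[-89,0,33.7,0,64,0],[-96.5,0,34.3,0,68,0],[-96.5,0,34.3,0,68,0]],
])

```text
clock: 14.83
eef_pos: [581.5, -0.0, 275.8]
tool_rot: [-3.129, -1.043, 1.377]
force: [-0.2, -1.1, -2.7]
width: 9.3
```

Run:
```python
from h import *
st()
im=snap('scene','d5.png');a=im['pixels'][50:250,180:410,::-1];cv2.imwrite('pics/d5z.png',cv2.resize(a,None,fx=3,fy=3))
```

```text
t 14.83 eef [581.5  -0.  275.8] cmd [581.8   7.5 281.9] roterr deg [-0.2 -0.2  0.5] F [-0.2 -1.1 -2.7] w 9.3 q [ 0.77  0.77 -0.5   1.75 -0.79  1.09  2.27]
```

View pics/d5z.png

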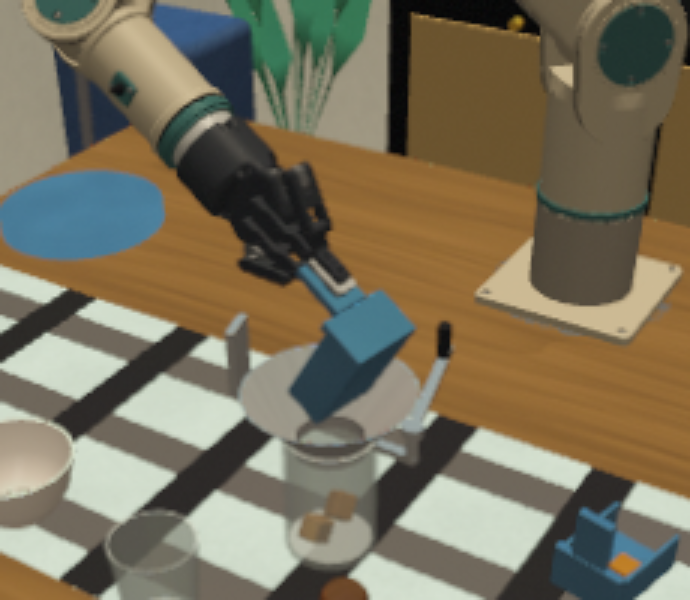

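Run:
```python
from h import *
go(pourp(80,0,25,285))
p,R=getcmd();print(p)
go(([576.,-438.9,290],down(-7.5)))
go(([576.,-438.9,56.5],down(-7.5)))
```

```text
[93.9, 0.0, 54.4, 0.0, -60.0, 0.0] dist 109 rot 60
[598.20226991 100.13182009 335.998554  ]
[-534.6, 72.1, 46.2, 0.0, 0.0, 87.5] dist 541 rot 88
[0.0, 0.0, 233.5, 0.0, 0.0, 0.0] dist 234 rot 0
```

Request:
arm_command([
  [[94,0,54.4,0,-60,0],[94,0,54.4,0,-60,0],[94,0,54.4,0,-60,0],[94,0,54.4,0,-60,0],[94,0,54.4,0,-60,0],[94,0,54.4,0,-60,0],[94,0,54.4,0,-60,0],[94,0,54.4,0,-60,0],[94,0,54.4,0,-60,0],[94,0,54.4,0,-60,0],[94,0,54.4,0,-60,0],[94,0,54.4,0,-60,0]],
])

```text
clock: 15.88
eef_pos: [597.9, 99.6, 335.8]
tool_rot: [3.141, 0.0, 1.398]
force: [-0.2, -0.4, -1.9]
width: 9.4
```

Request:
arm_command([
  [[-534.6,72,46,0,0,87.5],[-534.6,72,46,0,0,87.5],[-534.6,72,46,0,0,87.5],[-534.6,72,46,0,0,87.5],[-534.6,72,46,0,0,87.5],[-534.6,72,46,0,0,87.5],[-534.6,72,46,0,0,87.5],[-534.6,72,46,0,0,87.5],[-534.6,72,46,0,0,87.5],[-534.6,72,46,0,0,87.5],[-534.6,72,46,0,0,87.5],[-534.6,72,46,0,0,87.5],[-534.6,72,46,0,0,87.5],[-534.6,72,46,0,0,87.5],[-534.6,72,46,0,0,87.5],[-534.6,72,46,0,0,87.5],[-534.6,72,46,0,0,87.5],[-534.6,72,46,0,0,87.5]],
])

```text
clock: 17.38
eef_pos: [578.8, -436.9, 290.1]
tool_rot: [-3.141, -0.001, -0.126]
force: [-0.4, 0.0, -1.3]
width: 9.5
```

Run:
```python
from h import *
st()
im=snap('scene','d6.png')
```

```text
t 17.38 eef [ 578.8 -436.9  290.1] cmd [ 576.  -439.    56.5] roterr deg [ 0.1  0.1 -0.3] F [-0.4  0.  -1.3] w 9.5 q [ 0.45  0.72  0.33  1.2  -0.23  1.25  0.65]
```

View pics/d6.png

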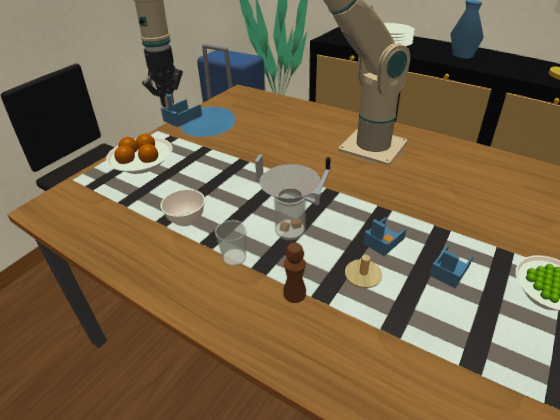

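Both croutons are in the jar (pixel ~(290,227)); scoop R is empty. Lower it back.

Request:
arm_command([
  [[0,0,30,0,0,0],[0,0,65,0,0,0],[0,0,100,0,0,0],[0,0,135,0,0,0],[0,0,165,0,0,0],[0,0,190,0,0,0],[0,0,210,0,0,0],[0,0,222,0,0,0],[0,0,229,0,0,0],[0,0,233,0,0,0],[0,0,233,0,0,0],[0,0,233,0,0,0]],
])

```text
clock: 18.43
eef_pos: [579.4, -438.8, 58.2]
tool_rot: [3.14, -0.003, -0.127]
force: [0.1, 0.3, -1.5]
width: 9.1
```

Run:
```python
from h import *
st()
```

```text
t 18.43 eef [ 579.4 -438.8   58.2] cmd [ 576.  -439.    56.5] roterr deg [-0.1  0.1 -0.3] F [ 0.1  0.3 -1.5] w 9.1 q [ 0.47  0.95  0.27  1.41 -0.3   0.83  0.71]
```

Request:
arm_command([
  [[0,0,1,0,0,0],[0,0,1.5,0,0,0],[0,0,1.5,0,0,0]],
])

```text
clock: 18.68
eef_pos: [579.4, -439.1, 57.1]
tool_rot: [3.14, -0.003, -0.127]
force: [-0.6, -0.0, 4.5]
width: 9.4
```

Request:
arm_command([
  [[0,0,0,0,0,0],[0,0,0,0,0,0],[0,0,0,0,0,0],[0,0,0,0,0,0],[0,0,-20,0,0,0],[0,0,-60,0,0,0],[0,0,-100,0,0,0],[0,0,-140,0,0,0],[0,0,-180,0,0,0],[0,0,-220,0,0,0],[0,0,-220,0,0,0]],
], claw=0.2)

```text
clock: 19.6
eef_pos: [581.4, -441.6, 285.3]
tool_rot: [3.133, -0.014, -0.127]
force: [0.4, -0.1, 1.3]
width: 51.5
```

Run:
```python
from h import *
setcmd([576,-438.9,275],down(-7.5)); st()
for n in('scene','top'): im=snap(n,'e_%s.png'%n)
```

```text
t 19.60 eef [ 581.4 -441.6  285.3] cmd [ 576.  -438.9  275. ] roterr deg [-0.5  0.8 -0.2] F [ 0.4 -0.1  1.3] w 51.5 q [ 0.45  0.73  0.33  1.21 -0.23  1.23  0.65]
```

View pics/e_scene.png

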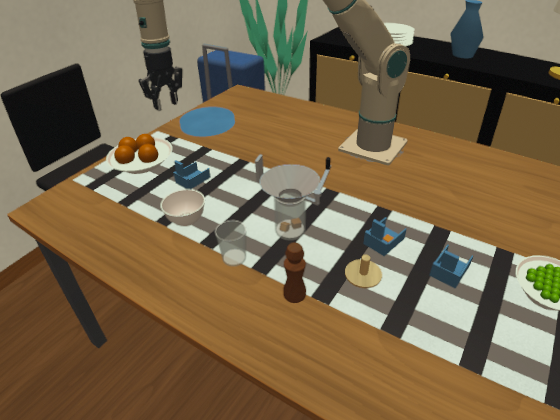

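View pics/e_top.png

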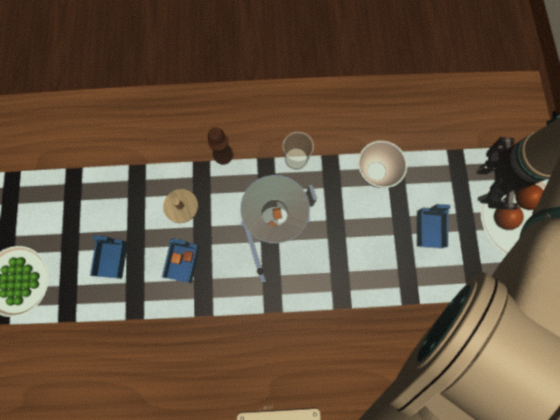

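```bash
cat > scoop.py <<'E'
from h import *
def meas(names):
    for n in('top','scene'):
        im=np.load('/tmp/%s.npz'%n);W=cloud(im).reshape(-1,3);W=W[np.isfinite(W[:,0])]
        c=proj(np.load('/tmp/top.npz'),W)
        for nm,bx in dict(L=(80,225,135,290),M=(150,225,210,295),R=(410,200,455,255)).items():
            if nm not in names: continue
            def b(z0,z1): return W[(c[:,0]>bx[0])&(c[:,0]<bx[2])&(c[:,1]>bx[1])&(c[:,1]<bx[3])&(W[:,2]>z0)&(W[:,2]<z1)]
            t=b(80,102);r=cv2.minAreaRect(b(25,48)[:,:2].astype(np.float32)) 
            print(n,nm,'tab',t.mean(0).round(1),len(t),r)
if __name__=='__main__': meas(sys.argv[1])
E
python3 scoop.py LM
python3 - <<'E'
from h import *
b=cv2.imread('pics/e_scene.png')[200:300,350:490]; cv2.imwrite('pics/e2.png',cv2.resize(b,None,fx=5,fy=5))
go(([527,222,275],down(-14))); go(([527,222,56],down(-14)))
E
```

```text
top L tab [541.4 415.2  94.5] 71 ((499.13165283203125, 422.6236877441406), (74.30504608154297, 97.23544311523438), 82.0725326538086)
top M tab [524.1 220.7  95.5] 72 ((481.71417236328125, 232.2108154296875), (73.9065170288086, 98.45552062988281), 76.51886749267578)
scene L tab [546.6 417.6  90.6] 114 ((501.22772216796875, 423.4180603027344), (72.79053497314453, 101.34464263916016), 83.78831481933594)
scene M tab [529.2 224.1  90.1] 91 ((483.7196044921875, 234.3673553466797), (72.45145416259766, 101.0031967163086), 76.45930480957031)
[-134.8, -648.9, 0.0, 0.0, 0.0, 6.5] dist 663 rot 6
[0.0, 0.1, 219.0, 0.0, 0.0, 0.0] dist 219 rot 0
```

View pics/e2.png

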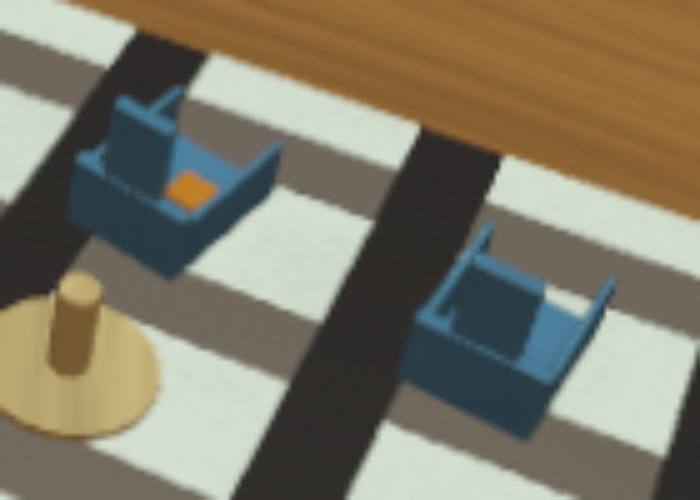

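Request:
arm_command([
  [[-135,-649,0,0,0,6.5],[-135,-649,0,0,0,6.5],[-135,-649,0,0,0,6.5],[-135,-649,0,0,0,6.5],[-135,-649,0,0,0,6.5],[-135,-649,0,0,0,6.5],[-135,-649,0,0,0,6.5],[-135,-649,0,0,0,6.5],[-135,-649,0,0,0,6.5],[-135,-649,0,0,0,6.5],[-135,-649,0,0,0,6.5],[-135,-649,0,0,0,6.5],[-135,-649,0,0,0,6.5],[-135,-649,0,0,0,6.5],[-135,-649,0,0,0,6.5],[-135,-649,0,0,0,6.5],[-135,-649,0,0,0,6.5],[-135,-649,0,0,0,6.5],[-135,-649,0,0,0,6.5]],
])

```text
clock: 21.28
eef_pos: [526.0, 221.7, 273.3]
tool_rot: [3.138, 0.002, -0.241]
force: [0.4, -0.7, 0.5]
width: 51.2
```

Run:
```python
from h import *
st()
im=snap('scene','f1.png');a=im['pixels'][90:300,290:490,::-1];cv2.imwrite('pics/f1z.png',cv2.resize(a,None,fx=2.8,fy=2.8))
```

```text
t 21.28 eef [526.  221.7 273.3] cmd [527.  221.9  56. ] roterr deg [-0.2 -0.1 -0.2] F [ 0.4 -0.7  0.5] w 51.2 q [-0.68  0.49  0.35  1.69 -0.19  0.99 -0.5 ]
```

View pics/f1z.png

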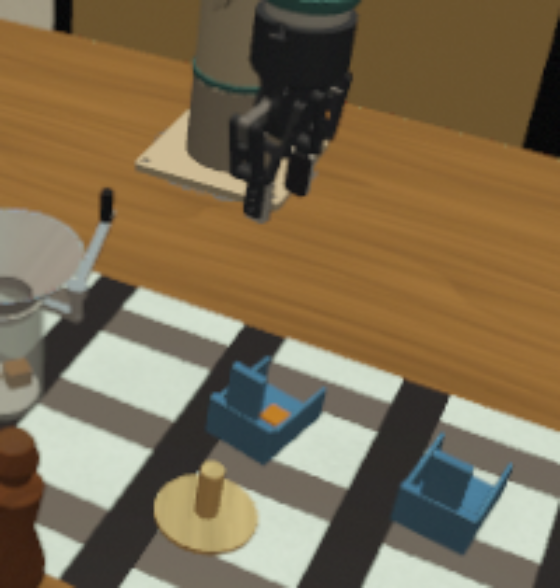

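Descend on M and grip.

Request:
arm_command([
  [[0,0,30,0,0,0],[0,0,65,0,0,0],[0,0,100,0,0,0],[0,0,135,0,0,0],[0,0,170,0,0,0],[0,0,195,0,0,0],[0,0,210,0,0,0],[0,0,218,0,0,0],[0,0,218,0,0,0],[0,0,218,0,0,0]],
])

```text
clock: 22.17
eef_pos: [527.5, 221.4, 57.2]
tool_rot: [3.141, -0.001, -0.243]
force: [0.6, 0.6, -0.3]
width: 51.4
```

Request:
arm_command([
  [[0,0,0,0,0,0],[0,0,0,0,0,0],[0,0,0,0,0,0],[0,0,0,0,0,0],[0,0,0,0,0,0],[0,0,0,0,0,0],[0,0,0,0,0,0]],
], claw=-1)

```text
clock: 22.75
eef_pos: [526.4, 223.2, 58.0]
tool_rot: [-3.141, 0.0, -0.24]
force: [-2.7, -0.4, 5.8]
width: 9.3
```

Run:
```python
from h import *
setcmd([527,222,57],down(-14));st()
im=snap('scene','f2.png');a=im['pixels'][90:300,290:490,::-1];cv2.imwrite('pics/f2z.png',cv2.resize(a,None,fx=2.8,fy=2.8))
p,R=getcmd();print(sensors.read_state()['eef_pos'])
go((p+[0,0,263],tilt(-14,-8)))
p,R=getcmd(); go(pourp(80,-8,25,255))
```

```text
t 22.75 eef [526.4 223.2  58. ] cmd [527. 222.  57.] roterr deg [ 0.  -0.  -0.2] F [-2.7 -0.4  5.8] w 9.3 q [-0.59  0.77  0.22  1.88 -0.32  0.52 -0.39]
[526.42918703 223.222833    57.95425544]
[0.0, 0.0, -263.0, 0.0, -8.0, 0.0] dist 263 rot 8
[101.0, 94.8, 13.7, -13.1, 0.0, -93.1] dist 139 rot 94
```

View pics/f2z.png

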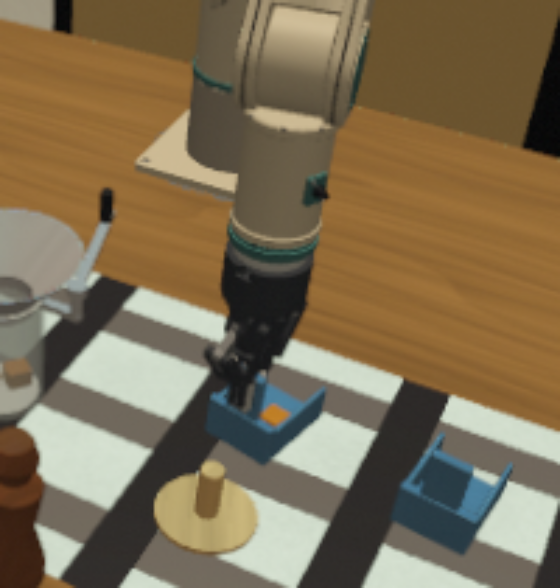

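Request:
arm_command([
  [[0,0,-4,0,0,0],[0,0,-14,0,0,0],[0,0,-30,0,0,0],[0,0,-55,0,-1,0],[0,0,-82,0,-2.5,0],[0,0,-112,0,-4,0],[0,0,-142,0,-5.5,0],[0,0,-172,0,-7,0],[0,0,-200,0,-8,0],[0,0,-226,0,-8,0],[0,0,-246,0,-8,0],[0,0,-258,0,-8,0],[0,0,-263,0,-8,0],[0,0,-263,0,-8,0]],
])

```text
clock: 23.97
eef_pos: [527.3, 222.7, 321.4]
tool_rot: [-3.14, 0.137, -0.241]
force: [-0.3, -0.1, -1.6]
width: 9.3
```

Request:
arm_command([
  [[2,2,0,-0.3,0,-2],[6,6,1,-0.8,0,-6],[11,10,1,-1.5,0,-10.5],[17,16,2,-2.2,0,-15.8],[23,22,3,-3,0,-21.4],[29,27,4,-3.8,0,-27],[35,33,5,-4.6,0,-32.6],[41,39,5.6,-5.4,0,-38.2],[47,45,6.4,-6.2,0,-43.8],[53,50,7.2,-7,0,-49.4],[59,56,8,-7.7,0,-55],[65,61,8.8,-8.5,0,-60.6],[71,67,9.6,-9.3,0,-66.2],[77,73,10.4,-10,0,-71.8],[83,78,11.2,-10.8,0,-77.4],[89,84,12,-11.6,0,-83],[95,89,12.9,-12.3,0,-87.6],[99,93,13.4,-12.8,0,-91.2],[101,94.8,13.7,-13.1,0,-93.1],[101,94.8,13.7,-13.1,0,-93.1]],
])

```text
clock: 25.63
eef_pos: [598.6, 106.2, 290.7]
tool_rot: [-3.139, 0.142, 1.4]
force: [-0.6, 0.4, -2.5]
width: 9.3
```

Run:
```python
from h import *
st()
im=snap('scene','f3.png');a=im['pixels'][50:250,180:410,::-1];cv2.imwrite('pics/f3z.png',cv2.resize(a,None,fx=3,fy=3))
L=[(-7,25,240),(-4,24,218),(0,23,200),(4,22,192),(8,22,190),(12,22,190),(16,22,189),(20,22,188),(24,22,187),(28,22,185),(32,22,183),(36,22,181),(40,22,179),(44,22,177),(48,22,176),(52,22,175),(56,22,175),(60,22,175)]
go(*[pourp(80,*l) for l in L])
```

```text
t 25.63 eef [598.6 106.2 290.7] cmd [599.3 106.3 292.4] roterr deg [ 0.1 -0.1 -0.2] F [-0.6  0.4 -2.5] w 9.3 q [-0.27  0.54 -0.04  1.51  0.16  1.16  1.03]
[1.2, 0.0, 13.2, 0.0, 1.0, 0.0] dist 13 rot 1
[0.4, 0.0, 30.3, 0.0, 4.0, 0.0] dist 30 rot 4
[-2.3, 0.0, 42.1, 0.0, 8.0, 0.0] dist 42 rot 8
[-6.9, 0.0, 44.3, 0.0, 12.0, 0.0] dist 45 rot 12
[-11.6, 0.0, 40.8, 0.0, 16.0, 0.0] dist 42 rot 16
[-17.0, 0.0, 35.7, 0.0, 20.0, 0.0] dist 40 rot 20
[-22.7, 0.0, 31.9, 0.0, 24.0, 0.0] dist 39 rot 24
[-28.6, 0.0, 28.6, 0.0, 28.0, 0.0] dist 40 rot 28
[-34.8, 0.0, 25.7, 0.0, 32.0, 0.0] dist 43 rot 32
[-41.2, 0.0, 24.2, 0.0, 36.0, 0.0] dist 48 rot 36
[-47.7, 0.0, 23.2, 0.0, 40.0, 0.0] dist 53 rot 40
[-54.5, 0.0, 22.7, 0.0, 44.0, 0.0] dist 59 rot 44
[-61.4, 0.0, 22.7, 0.0, 48.0, 0.0] dist 65 rot 48
[-68.4, 0.0, 23.2, 0.0, 52.0, 0.0] dist 72 rot 52
[-75.7, 0.0, 23.2, 0.0, 56.0, 0.0] dist 79 rot 56
[-83.0, -0.1, 23.7, 0.0, 60.0, 0.0] dist 86 rot 60
[-90.5, -0.1, 23.8, 0.0, 64.0, 0.0] dist 94 rot 64
[-97.9, -0.1, 24.4, 0.0, 68.0, 0.0] dist 101 rot 68
```

View pics/f3z.png

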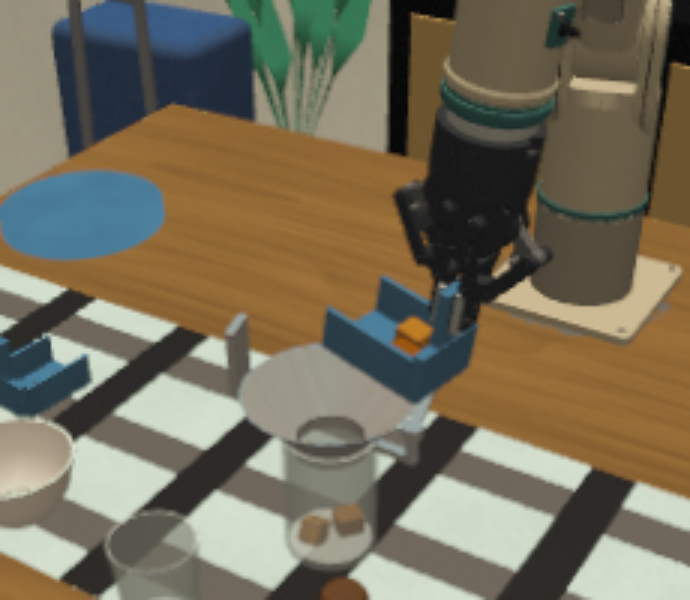

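Request:
arm_command([
  [[1,0,13,0,1,0],[0.5,0,30,0,4,0],[-2,0,42,0,8,0],[-7,0,44,0,12,0],[-11.6,0,41,0,16,0],[-17,0,35.7,0,20,0],[-22.7,0,32,0,24,0],[-28.6,0,28.6,0,28,0],[-34.8,0,25.7,0,32,0],[-41.2,0,24.2,0,36,0],[-47.7,0,23.2,0,40,0],[-54.5,0,22.7,0,44,0],[-61.4,0,22.7,0,48,0],[-68.4,0,23.2,0,52,0],[-75.7,0,23.2,0,56,0],[-83,0,23.7,0,60,0],[-90.5,0,23.8,0,64,0],[-97.9,0,24.4,0,68,0],[-97.9,0,24.4,0,68,0]],
])

```text
clock: 27.27
eef_pos: [582.1, 3.2, 277.0]
tool_rot: [-3.13, -1.046, 1.382]
force: [-0.4, -2.2, -3.3]
width: 9.2
```

Run:
```python
from h import *
st()
im=snap('scene','f4.png');a=im['pixels'][50:250,180:410,::-1];cv2.imwrite('pics/f4z.png',cv2.resize(a,None,fx=3,fy=3))
go(pourp(80,0,25,285))
p,R=getcmd();print(p)
go(([527.,222,290],down(-14)))
go(([527.,222,57],down(-14)))
```

```text
t 27.27 eef [582.1   3.2 277. ] cmd [581.8   7.5 281.9] roterr deg [-0.1 -0.1  0.4] F [-0.4 -2.2 -3.3] w 9.2 q [ 0.84  0.8  -0.63  1.74 -0.71  1.03  2.19]
[94.0, 0.1, 54.5, 0.0, -60.0, 0.0] dist 109 rot 60
[598.19097567 100.23807999 335.99682038]
[107.6, -91.2, 46.0, 0.0, 0.0, 94.0] dist 148 rot 94
[-0.1, 0.0, 233.0, 0.0, 0.0, 0.0] dist 233 rot 0
```

View pics/f4z.png

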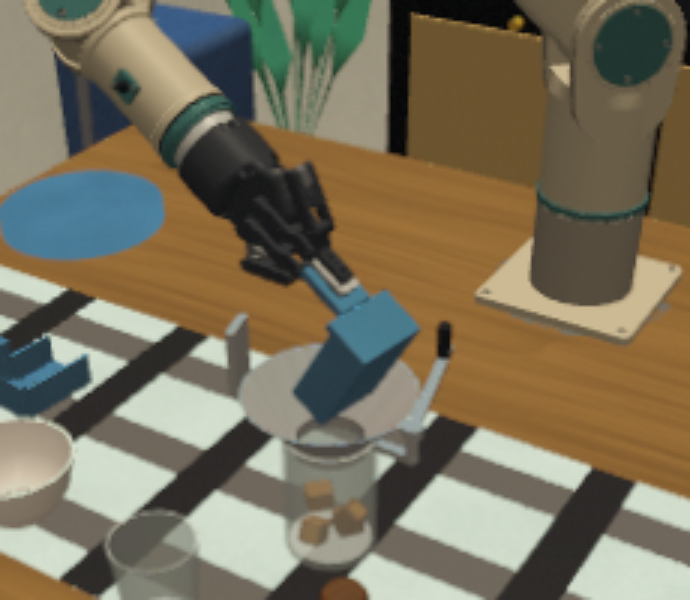

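Request:
arm_command([
  [[0,0,0,0,4,0],[0,0,0,0,0,0],[0,0,0,0,4,0],[0,0,0,0,0,0],[0,0,0,0,0,0]],
])

```text
clock: 27.73
eef_pos: [582.8, 11.1, 282.7]
tool_rot: [3.14, -1.046, 1.405]
force: [0.2, 1.9, -0.7]
width: 9.5
```

Run:
```python
from h import *
im=snap('scene','f5.png');a=im['pixels'][150:250,220:350,::-1];cv2.imwrite('pics/f5z.png',cv2.resize(a,None,fx=5,fy=5))
```

```text
(no output)
```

View pics/f5z.png

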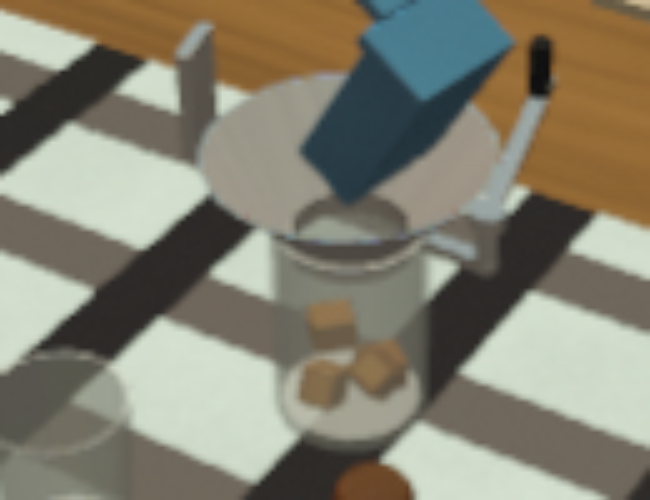

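Request:
arm_command([
  [[94,0,54.4,0,-60,0],[94,0,54.4,0,-60,0],[94,0,54.4,0,-60,0],[94,0,54.4,0,-60,0],[94,0,54.4,0,-60,0],[94,0,54.4,0,-60,0],[94,0,54.4,0,-60,0],[94,0,54.4,0,-60,0],[94,0,54.4,0,-60,0],[94,0,54.4,0,-60,0],[94,0,54.4,0,-60,0],[94,0,54.4,0,-60,0]],
])

```text
clock: 28.78
eef_pos: [597.8, 100.3, 336.4]
tool_rot: [3.141, -0.0, 1.399]
force: [-0.4, 0.1, -2.5]
width: 9.4
```

Run:
```python
from h import *
s=sensors.read_state();print(s['eef_pos'])
im=snap('scene','f6.png');a=im['pixels'][90:250,220:400,::-1];cv2.imwrite('pics/f6z.png',cv2.resize(a,None,fx=3.7,fy=3.7))
im=snap('top','f7.png')
```

```text
[597.82382044 100.34581044 336.3965047 ]
```

View pics/f6z.png

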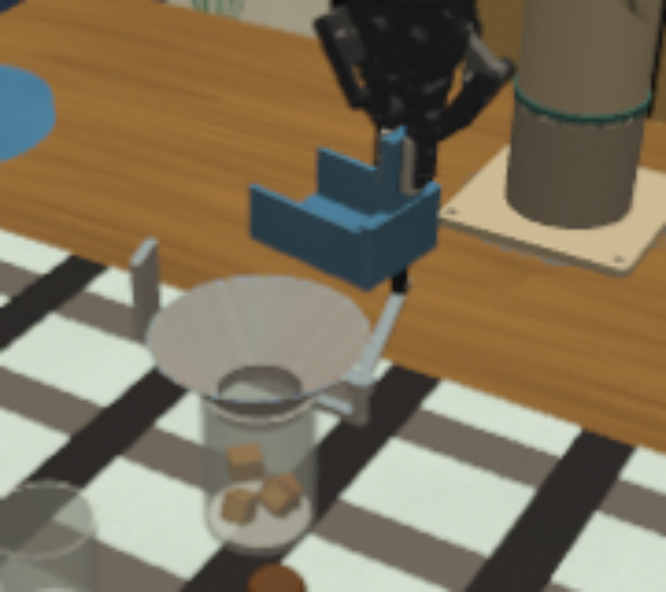

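Request:
arm_command([
  [[107.6,-91.2,46,0,0,94],[107.6,-91.2,46,0,0,94],[107.6,-91.2,46,0,0,94],[107.6,-91.2,46,0,0,94],[107.6,-91.2,46,0,0,94],[107.6,-91.2,46,0,0,94],[107.6,-91.2,46,0,0,94],[107.6,-91.2,46,0,0,94],[107.6,-91.2,46,0,0,94],[107.6,-91.2,46,0,0,94],[107.6,-91.2,46,0,0,94],[107.6,-91.2,46,0,0,94],[107.6,-91.2,46,0,0,94],[107.6,-91.2,46,0,0,94],[107.6,-91.2,46,0,0,94],[107.6,-91.2,46,0,0,94],[107.6,-91.2,46,0,0,94]],
])

```text
clock: 30.3
eef_pos: [527.0, 222.2, 289.8]
tool_rot: [3.141, -0.0, -0.239]
force: [-1.0, -0.1, -3.0]
width: 9.1
```

Run:
```python
from h import *
st()
im=snap('scene','f8.png');a=im['pixels'][90:290,250:450,::-1];cv2.imwrite('pics/f8z.png',cv2.resize(a,None,fx=3,fy=3))
im=snap('top','f9.png');a=im['pixels'][180:300,150:330,::-1];cv2.imwrite('pics/f9z.png',cv2.resize(a,None,fx=4,fy=4))
```

```text
t 30.30 eef [527.  222.2 289.8] cmd [527. 222.  57.] roterr deg [ 0.   0.  -0.3] F [-1.  -0.1 -3. ] w 9.1 q [-0.58  0.46  0.2   1.67 -0.1   1.02 -0.59]
```

View pics/f8z.png

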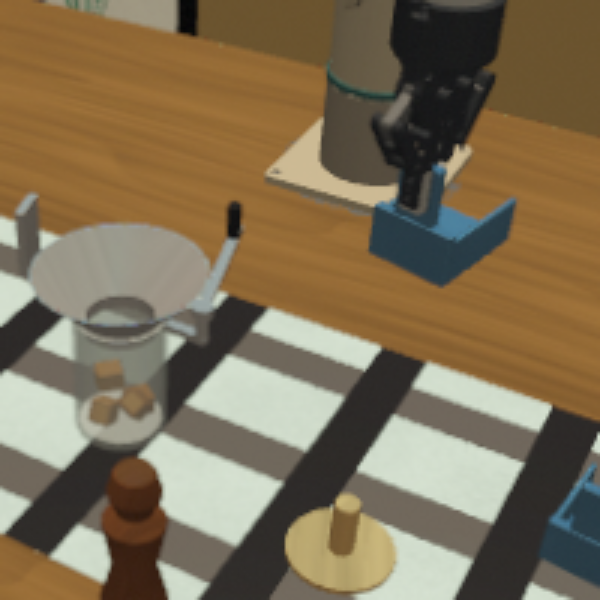

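View pics/f9z.png

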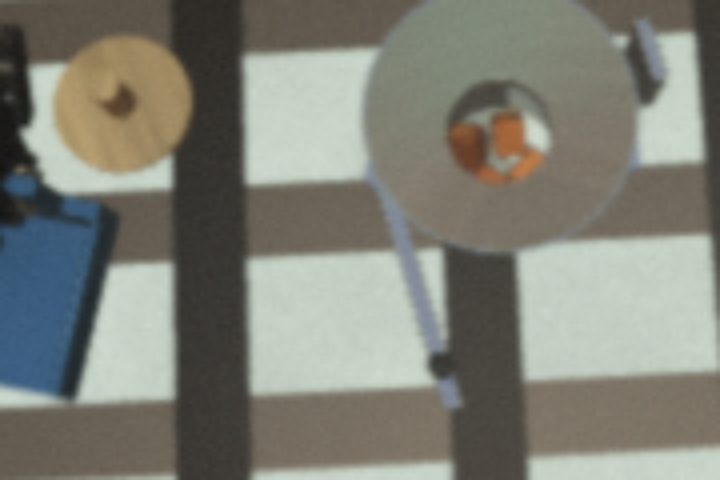

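Request:
arm_command([
  [[0,0,30,0,0,0],[0,0,65,0,0,0],[0,0,100,0,0,0],[0,0,135,0,0,0],[0,0,165,0,0,0],[0,0,190,0,0,0],[0,0,210,0,0,0],[0,0,222,0,0,0],[0,0,229,0,0,0],[0,0,232,0,0,0],[0,0,233,0,0,0],[0,0,233,0,0,0]],
])

```text
clock: 31.4
eef_pos: [527.5, 222.7, 58.1]
tool_rot: [-3.141, -0.001, -0.24]
force: [0.0, 0.4, -1.2]
width: 9.4
```

Request:
arm_command([
  [[0,0,0.7,0,0,0],[0,0,1.2,0,0,0],[0,0,1.2,0,0,0]],
])

```text
clock: 31.65
eef_pos: [528.0, 222.9, 57.9]
tool_rot: [-3.14, -0.002, -0.241]
force: [-3.0, -1.5, 10.2]
width: 9.5
```

Request:
arm_command([
  [[0,0,0,0,0,0],[0,0,0,0,0,0],[0,0,0,0,0,0],[0,0,0,0,0,0],[0,0,-20,0,0,0],[0,0,-60,0,0,0],[0,0,-100,0,0,0],[0,0,-140,0,0,0],[0,0,-180,0,0,0],[0,0,-220,0,0,0],[0,0,-260,0,0,0],[0,0,-280,0,0,0],[0,0,-280,0,0,0],[0,0,-280,0,0,0]],
], claw=0.2)

```text
clock: 32.82
eef_pos: [527.3, 222.9, 336.7]
tool_rot: [-3.14, -0.002, -0.24]
force: [-0.9, 0.2, -0.6]
width: 51.1
```

Run:
```python
from h import *
setcmd([527,222,336],down(-14));st()
im=snap('scene','g1.png')
im=snap('top','g2.png');
```

```text
t 32.82 eef [527.3 222.9 336.7] cmd [527. 222. 336.] roterr deg [ 0.1  0.1 -0.2] F [-0.9  0.2 -0.6] w 51.1 q [-0.59  0.42  0.21  1.6  -0.1   1.13 -0.6 ]
```

View pics/g1.png

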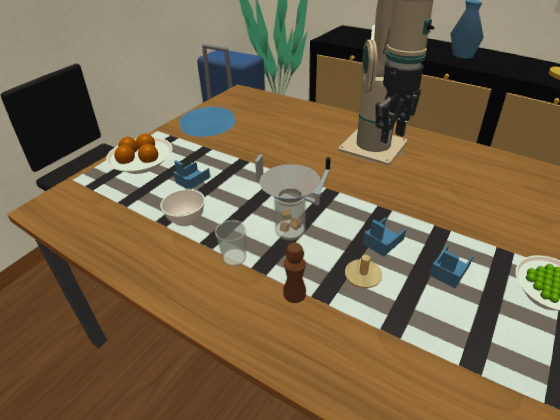

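View pics/g2.png

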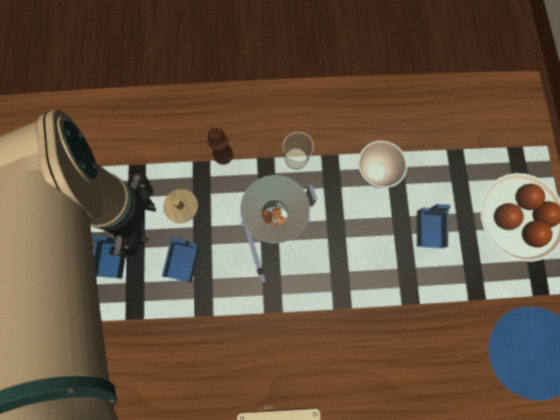

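Run:
```python
from h import *
from scipy.optimize import least_squares
for n in('top','scene'):
    im=np.load('/tmp/%s.npz'%n);W=cloud(im).reshape(-1,3);W=W[np.isfinite(W[:,0])]
    P=W[(abs(W[:,2]-172)<4)&(np.hypot(W[:,0]-578,W[:,1]+17)<95)]
    r=least_squares(lambda s:np.hypot(P[:,0]-s[0],P[:,1]-s[1])-78,[577,-17],loss='soft_l1');print(n,len(P),r.x.round(1))
    T=W[(W[:,2]>205)&(W[:,2]<240)&(np.hypot(W[:,0]-600,W[:,1]+98)<40)];print(len(T),T.mean(0).round(1),T.max(0).round(1))
go(([601,-98,290],down(-76.6)));go(([601,-98,189],down(-76.6)))
```

```text
top 695 [577.4 -18.7]
104 [596.5 -97.2 225.3] [615.7 -90.  233.2]
scene 302 [579.8 -14.5]
81 [603.2 -93.8 220.5] [617.4 -87.8 230.2]
[149.2, 292.6, 46.0, 0.0, 0.0, 62.6] dist 332 rot 63
[0.0, 0.0, 101.0, 0.0, 0.0, 0.0] dist 101 rot 0
```

Request:
arm_command([
  [[149,292,46,0,0,62.6],[149,292,46,0,0,62.6],[149,292,46,0,0,62.6],[149,292,46,0,0,62.6],[149,292,46,0,0,62.6],[149,292,46,0,0,62.6],[149,292,46,0,0,62.6],[149,292,46,0,0,62.6],[149,292,46,0,0,62.6],[149,292,46,0,0,62.6],[149,292,46,0,0,62.6],[149,292,46,0,0,62.6],[149,292,46,0,0,62.6],[149,292,46,0,0,62.6]],
], claw=0)

```text
clock: 34.08
eef_pos: [602.0, -95.0, 289.8]
tool_rot: [-3.141, 0.0, -1.33]
force: [0.2, -0.4, 0.4]
width: 42.8
```

Request:
arm_command([
  [[0,0,25,0,0,0],[0,0,50,0,0,0],[0,0,75,0,0,0],[0,0,92,0,0,0],[0,0,101,0,0,0],[0,0,101,0,0,0],[0,0,101,0,0,0]],
])

```text
clock: 34.67
eef_pos: [602.4, -96.2, 189.3]
tool_rot: [-3.141, -0.001, -1.332]
force: [0.4, -0.1, 1.1]
width: 42.7
```

Run:
```python
from h import *
st()
im=snap('scene','h1.png');a=im['pixels'][90:250,200:360,::-1];cv2.imwrite('pics/h1z.png',cv2.resize(a,None,fx=3.7,fy=3.7))
```

```text
t 34.67 eef [602.4 -96.2 189.3] cmd [601. -98. 189.] roterr deg [ 0.   0.  -0.3] F [ 0.4 -0.1  1.1] w 42.7 q [-0.17  0.66  0.47  1.69 -0.36  0.88 -0.89]
```

View pics/h1z.png

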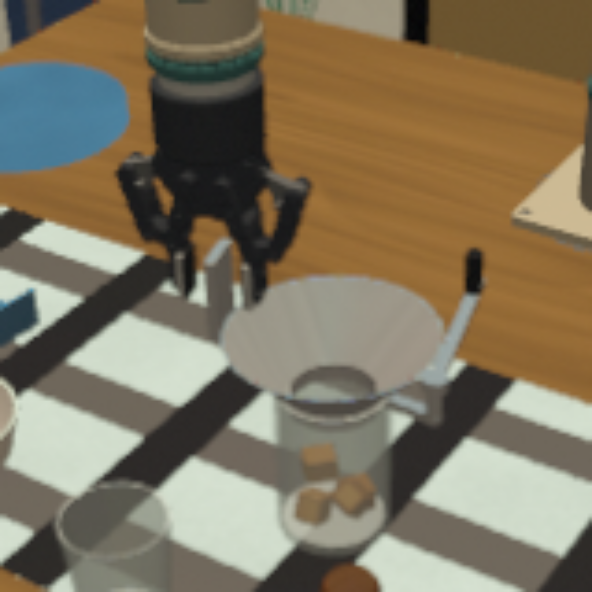

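Request:
arm_command([
  [[0,0,0,0,0,0],[0,0,0,0,0,0],[0,0,0,0,0,0],[0,0,0,0,0,0],[0,0,0,0,0,0],[0,0,0,0,0,0],[0,0,-3,0,0,0],[0,0,-9,0,0,0],[0,0,-18,0,0,0],[0,0,-30,0,0,0],[0,0,-45,0,0,0],[0,0,-60,0,0,0],[0,0,-70,0,0,0],[0,0,-75,0,0,0],[0,0,-75,0,0,0]],
], claw=-1)

```text
clock: 35.97
eef_pos: [602.6, -96.5, 265.1]
tool_rot: [-3.139, -0.001, -1.333]
force: [0.3, -0.2, -0.1]
width: 8.1
```

Run:
```python
from h import *
setcmd([601,-98,264],down(-76.6))
st()
im=snap('scene','h2.png');a=im['pixels'][70:250,180:360,::-1];cv2.imwrite('pics/h2z.png',cv2.resize(a,None,fx=3.3,fy=3.3))
go(([504,-297,264],down(-76.6)))
```

```text
t 35.97 eef [602.6 -96.5 265.1] cmd [601. -98. 264.] roterr deg [ 0.1  0.1 -0.2] F [ 0.3 -0.2 -0.1] w 8.1 q [-0.2   0.58  0.51  1.6  -0.31  1.04 -0.93]
[171.1, 140.5, 0.0, 0.0, 0.0, 0.0] dist 221 rot 0
```

View pics/h2z.png

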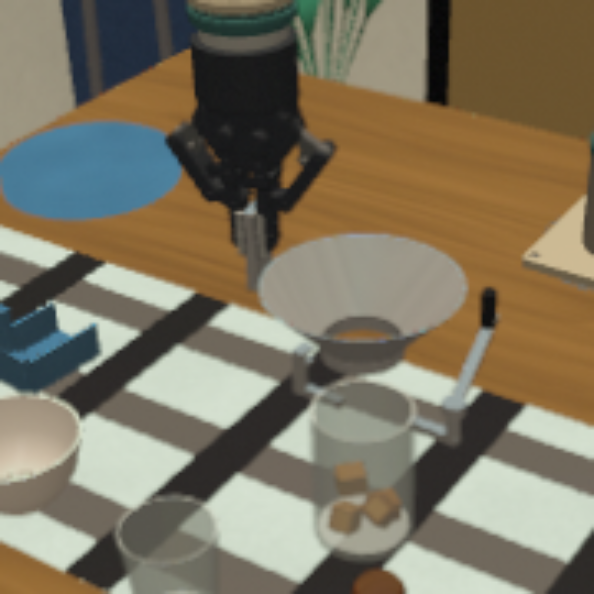

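Request:
arm_command([
  [[17,14,0,0,0,0],[43,35,0,0,0,0],[70,57,0,0,0,0],[97,79,0,0,0,0],[124,101,0,0,0,0],[148,122,0,0,0,0],[165,135,0,0,0,0],[171,140.5,0,0,0,0],[171,140.5,20,0,0,0],[171,140.5,55,0,0,0],[171,140.5,90,0,0,0],[171,140.5,125,0,0,0],[171,140.5,150,0,0,0],[171,140.5,168,0,0,0],[171,140.5,178,0,0,0],[171,140.5,183,0,0,0],[171,140.5,185,0,0,0],[171,140.5,185,0,0,0]],
])

```text
clock: 37.52
eef_pos: [506.3, -295.8, 79.2]
tool_rot: [-3.141, -0.001, -1.333]
force: [-0.4, -0.2, -0.1]
width: 8.4
```

Run:
```python
from h import *
setcmd([504,-297,79],down(-76.6))
st()
im=snap('scene','h3.png');a=im['pixels'][70:250,150:330,::-1];cv2.imwrite('pics/h3z.png',cv2.resize(a,None,fx=3.3,fy=3.3))
```

```text
t 37.52 eef [ 506.3 -295.8   79.2] cmd [ 504. -297.   79.] roterr deg [ 0.   0.1 -0.2] F [-0.4 -0.2 -0.1] w 8.4 q [ 0.25  0.77  0.37  1.83 -0.45  0.62 -0.43]
```

View pics/h3z.png

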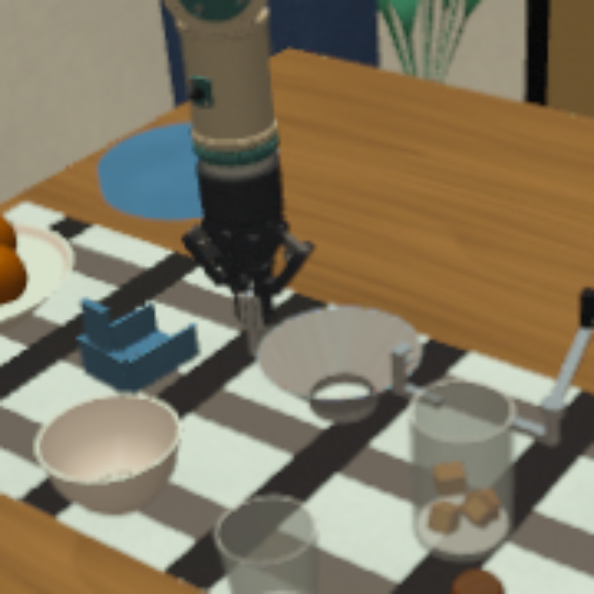

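Lower the last 1.5 mm, watch force, release.

Request:
arm_command([
  [[0,0,1,0,0,0],[0,0,2,0,0,0],[0,0,2,0,0,0]],
])

```text
clock: 37.82
eef_pos: [506.7, -296.4, 78.1]
tool_rot: [-3.139, -0.002, -1.333]
force: [0.9, -0.6, 2.2]
width: 8.0
```

Request:
arm_command([
  [[0,0,0,0,0,0],[0,0,0,0,0,0],[0,0,0,0,0,0],[0,0,0,0,0,0],[0,0,-20,0,0,0],[0,0,-60,0,0,0],[0,0,-100,0,0,0],[0,0,-140,0,0,0],[0,0,-180,0,0,0],[0,0,-200,0,0,0],[0,0,-200,0,0,0],[0,0,-200,0,0,0]],
], claw=0)

```text
clock: 38.82
eef_pos: [506.1, -295.8, 278.0]
tool_rot: [-3.139, -0.002, -1.333]
force: [-0.2, -0.5, -0.8]
width: 42.8
```

Run:
```python
from h import *
setcmd([504,-297,277],down(-76.6)); st()
for n in('scene','top'): snap(n,'i_%s.png'%n)
```

```text
t 38.82 eef [ 506.1 -295.8  278. ] cmd [ 504. -297.  277.] roterr deg [ 0.1  0.1 -0.2] F [-0.2 -0.5 -0.8] w 42.8 q [ 0.15  0.53  0.52  1.66 -0.3   1.03 -0.56]
```

View pics/i_scene.png

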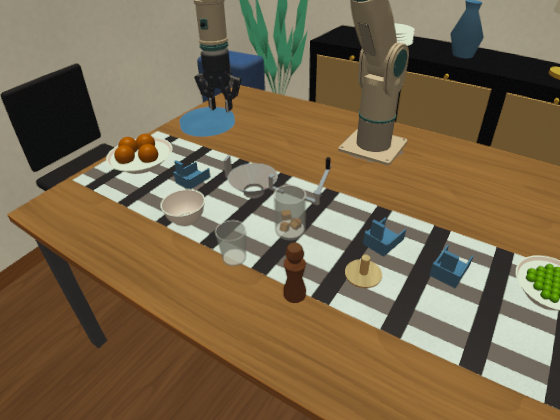

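View pics/i_top.png

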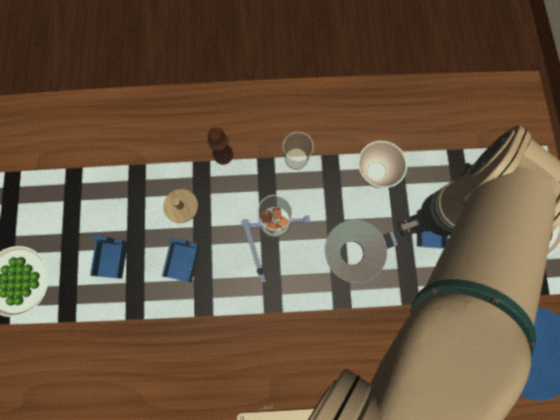

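```bash
python3 - <<'E'
from h import *
from scipy.optimize import least_squares
T0=dict(np.load('/tmp/top.npz'))
def fit(P,r,c0):
    s=least_squares(lambda s:np.hypot(P[:,0]-s[0],P[:,1]-s[1])-r,c0,loss='soft_l1',f_scale=1.5);return s.x.round(1),len(P),np.median(abs(s.fun)).round(2)
for n in('top','scene'):
    im=np.load('/tmp/%s.npz'%n);W=cloud(im).reshape(-1,3);W=W[np.isfinite(W[:,0])]
    d=np.hypot(W[:,0]-577.5,W[:,1]+17)
    print(n,'jar',fit(W[(abs(W[:,2]-130)<4)&(d<52)&(d>34)],42,[577,-17]))
    d=np.hypot(W[:,0]-633,W[:,1]-236)
    L=W[(abs(W[:,2]-14.5)<4)&(d<60)]; c,r=cv2.minEnclosingCircle(L[:,:2].astype(np.float32));print('lid disc encl',c,r, 'knobtop',W[(d<30)&(W[:,2]>65)].mean(0),W[(d<30)&(W[:,2]>40)].mean(0))
    k=W[(W[:,2]>155)&(np.hypot(W[:,0]-437,W[:,1]-22)<25)];print('latch knob',k.mean(0).round(1),len(k),'top',k[k[:,2]>180].mean(0))
    f=W[(abs(W[:,2]-61)<3)&(np.hypot(W[:,0]-483,W[:,1]+214)<95)];print('funnel',fit(f,78,[483,-214]))
E
python3 scoop.py LM
```

```text
top jar (array([577.3, -17.9]), 195, np.float64(1.07))
lid disc encl (632.35400390625, 234.7740478515625) 47.5434455871582 knobtop [631.59250866 234.66819487  68.86254734] [630.04776048 232.77983395  63.70095513]
latch knob [437.7  22.7 181.9] 36 top [438.32824896  23.06570668 183.31016468]
funnel (array([ 481.9, -215.1]), 466, np.float64(2.05))
scene jar (array([578.9, -13.6]), 144, np.float64(1.24))
lid disc encl (632.8853149414062, 236.13999938964844) 48.70553207397461 knobtop [633.64290079 237.39162584  68.22771925] [637.30372712 237.92435368  59.66475295]
latch knob [443.6  25.1 171.7] 50 top [441.66049652  23.98339408 182.42516921]
funnel (array([ 483.8, -213. ]), 164, np.float64(1.6))
top L tab [541.4 414.4  93.9] 75 ((499.1846618652344, 422.2051696777344), (74.86260986328125, 96.25936889648438), 83.10366821289062)
top M tab [526.2 219.9  95.9] 72 ((484.1845397949219, 232.0274658203125), (73.4598159790039, 99.33345031738281), 75.8449478149414)
scene L tab [546.4 417.6  90.2] 115 ((501.46044921875, 423.46710205078125), (72.65138244628906, 102.54093933105469), 83.65879821777344)
scene M tab [531.3 223.5  90.7] 87 ((486.8002014160156, 233.49314880371094), (72.19104766845703, 103.41409301757812), 76.9020767211914)
```

Run:
```python
from h import *
setcmd([505.5,-296,277.5],down(-76.4)); 
go(([632.5,236,200],down(0)))
```

```text
[-487.2, -248.5, 77.5, 0.0, 0.0, -76.4] dist 552 rot 76
```

Request:
arm_command([
  [[-487,-248.5,77.5,0,0,-76.4],[-487,-248.5,77.5,0,0,-76.4],[-487,-248.5,77.5,0,0,-76.4],[-487,-248.5,77.5,0,0,-76.4],[-487,-248.5,77.5,0,0,-76.4],[-487,-248.5,77.5,0,0,-76.4],[-487,-248.5,77.5,0,0,-76.4],[-487,-248.5,77.5,0,0,-76.4],[-487,-248.5,77.5,0,0,-76.4],[-487,-248.5,77.5,0,0,-76.4],[-487,-248.5,77.5,0,0,-76.4],[-487,-248.5,77.5,0,0,-76.4],[-487,-248.5,77.5,0,0,-76.4],[-487,-248.5,77.5,0,0,-76.4],[-487,-248.5,77.5,0,0,-76.4],[-487,-248.5,77.5,0,0,-76.4],[-487,-248.5,77.5,0,0,-76.4],[-487,-248.5,77.5,0,0,-76.4]],
], claw=0.2)

```text
clock: 40.42
eef_pos: [632.6, 233.3, 198.9]
tool_rot: [3.139, 0.0, -0.003]
force: [-0.6, -0.8, -0.5]
width: 51.0
```

Run:
```python
from h import *
st()
im=snap('scene','j1.png');a=im['pixels'][90:310,280:480,::-1];cv2.imwrite('pics/j1z.png',cv2.resize(a,None,fx=2.7,fy=2.7))
s=sensors.read_state()
setcmd(s['eef_pos'],Rn.from_euler('xyz',s['tool_rot'])); go(([632.5,236,31],down(0)))
```

```text
t 40.42 eef [632.6 233.3 198.9] cmd [632.5 236.  200. ] roterr deg [-0.1 -0.   0.2] F [-0.6 -0.8 -0.5] w 51.0 q [-0.47  0.7   0.13  1.48 -0.1   0.97 -0.32]
[-0.3, -2.7, 168.2, 0.1, 0.0, -0.1] dist 168 rot 0
```

View pics/j1z.png

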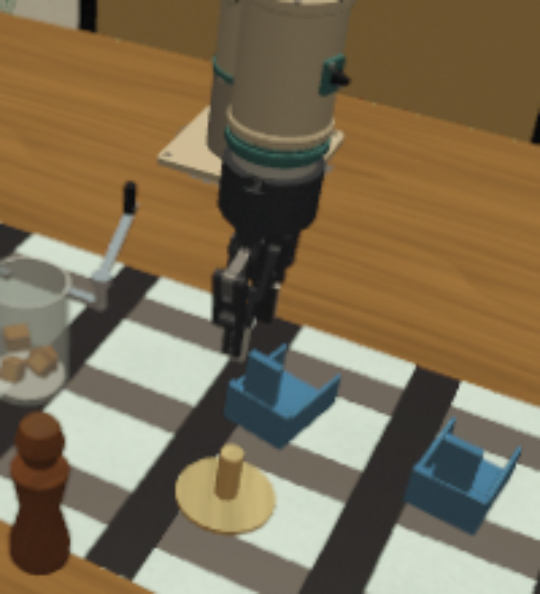

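Request:
arm_command([
  [[0,0,30,0,0,0],[0,0,60,0,0,0],[0,0,85,0,0,0],[0,0,105,0,0,0],[0,0,110,0,0,0],[0,0,110,0,0,0],[0,0,110,0,0,0]],
])

```text
clock: 41.05
eef_pos: [633.5, 235.4, 90.2]
tool_rot: [3.141, -0.002, -0.001]
force: [0.4, -0.5, 0.4]
width: 51.3
```

Request:
arm_command([
  [[-0.5,0,25,0,0,0],[-0.5,0,45,0,0,0],[-0.5,0,57,0,0,0],[-0.5,0,59,0,0,0],[-0.5,0,59,0,0,0]],
])

```text
clock: 41.47
eef_pos: [632.5, 235.9, 30.7]
tool_rot: [3.141, -0.001, 0.0]
force: [0.9, 0.1, -0.2]
width: 51.3
```

Request:
arm_command([
  [[0,0,0,0,0,0],[0,0,0,0,0,0],[0,0,0,0,0,0],[0,0,0,0,0,0],[0,0,0,0,0,0],[0,0,0,0,0,0],[0,0,0,0,0,0]],
], claw=-1)

```text
clock: 42.05
eef_pos: [633.4, 236.4, 31.8]
tool_rot: [-3.141, -0.003, 0.0]
force: [-0.5, -0.3, 5.0]
width: 20.8
```

Run:
```python
from h import *
s=sensors.read_state();print(s['eef_pos'],s['width'],s['force'])
im=snap('scene','j2.png');a=im['pixels'][90:310,280:480,::-1];cv2.imwrite('pics/j2z.png',cv2.resize(a,None,fx=2.7,fy=2.7))
```

```text
[633.41015588 236.36099773  31.83230354] 20.754130668049655 [-0.53094894 -0.2635121   5.02097491]
```

View pics/j2z.png

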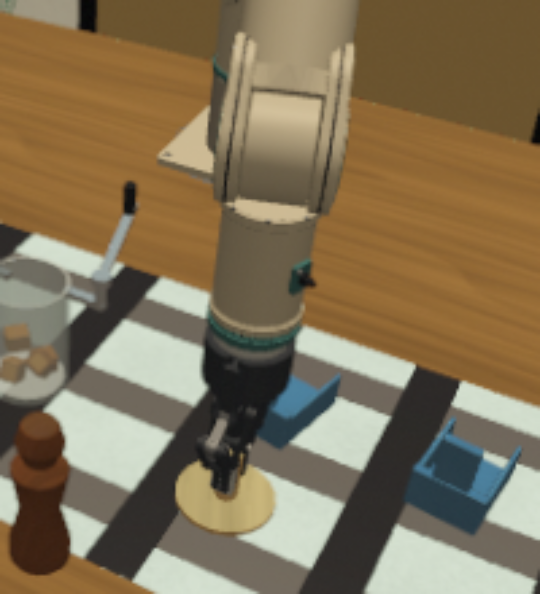

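Request:
arm_command([
  [[0,0,-5,0,0,0],[0,0,-20,0,0,0],[0,0,-50,0,0,0],[0,0,-85,0,0,0],[0,0,-120,0,0,0],[0,0,-150,0,0,0],[0,0,-165,0,0,0],[-4,19,-170,0,0,0],[-11,50,-170,0,0,0],[-18,82,-170,0,0,0],[-25,115,-170,0,0,0],[-32,147,-170,0,0,0],[-39,180,-170,0,0,0],[-46,212,-170,0,0,0],[-51,236,-170,0,0,0],[-54,248,-170,0,0,0],[-55,252.4,-170,0,0,0],[-55,252.4,-170,0,0,0],[-55,252.4,-170,0,0,0],[-55,252.4,-170,0,0,0]],
])

```text
clock: 43.77
eef_pos: [577.7, -13.7, 200.3]
tool_rot: [-3.141, -0.001, 0.004]
force: [-0.5, 0.5, -0.9]
width: 20.6
```

Run:
```python
from h import *
s=sensors.read_state();print(s['eef_pos'],s['tool_rot'],s['width'],s['force'])
im=snap('scene','j3.png');a=im['pixels'][90:260,200:370,::-1];cv2.imwrite('pics/j3z.png',cv2.resize(a,None,fx=3.5,fy=3.5))
W=cloud(im).reshape(-1,3);W=W[np.isfinite(W[:,0])]
d=np.hypot(W[:,0]-578,W[:,1]+16)
L=W[(abs(W[:,2]-(s['eef_pos'][2]-31.8+14))<4)&(d<65)];print(cv2.minEnclosingCircle(L[:,:2].astype(np.float32)),len(L))
```

```text
[577.66212452 -13.69813742 200.28918676] [-3.14065629e+00 -7.08966758e-04  3.63649049e-03] 20.57088203875515 [-0.50796948  0.47403609 -0.94080961]
((578.144775390625, -12.041897773742676), 48.744773864746094) 503
```

View pics/j3z.png

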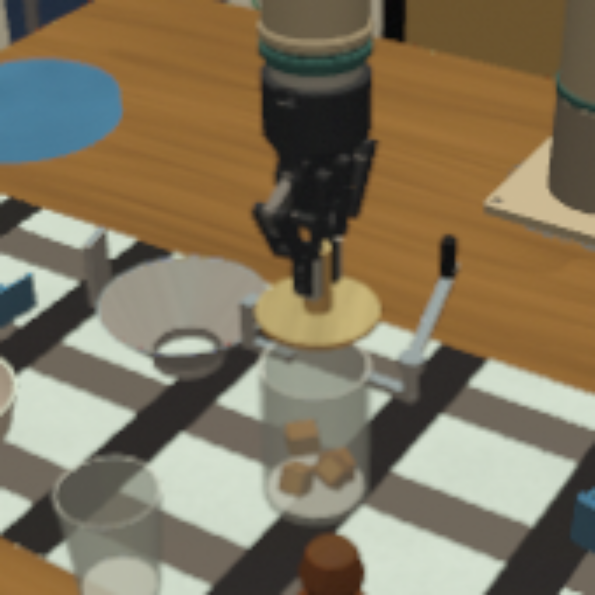

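Request:
arm_command([
  [[0.7,1.5,0,0,0,0],[0.7,2,10,0,0,0],[0.7,2,20,0,0,0],[0.7,2,28,0,0,0],[0.7,2,34,0,0,0],[0.7,2,38,0,0,0],[0.7,2,41,0,0,0],[0.7,2,43,0,0,0],[0.7,2,45,0,0,0],[0.7,2,46,0,0,0],[0.7,2,46,0,0,0]],
])

```text
clock: 44.73
eef_pos: [577.9, -18.4, 154.3]
tool_rot: [3.141, -0.0, 0.0]
force: [-0.6, 1.2, -1.4]
width: 20.4
```

Run:
```python
from h import *
s=sensors.read_state();print(s['eef_pos'],s['tool_rot'],s['width'],s['force'])
im=snap('scene','j4.png');a=im['pixels'][110:250,210:350,::-1];cv2.imwrite('pics/j4z.png',cv2.resize(a,None,fx=4,fy=4))
```

```text
[577.9384028 -18.3936592 154.2859659] [ 3.14105394e+00 -4.94170504e-04  3.20137121e-04] 20.378710955075793 [-0.58260845  1.17743986 -1.38237647]
```

View pics/j4z.png

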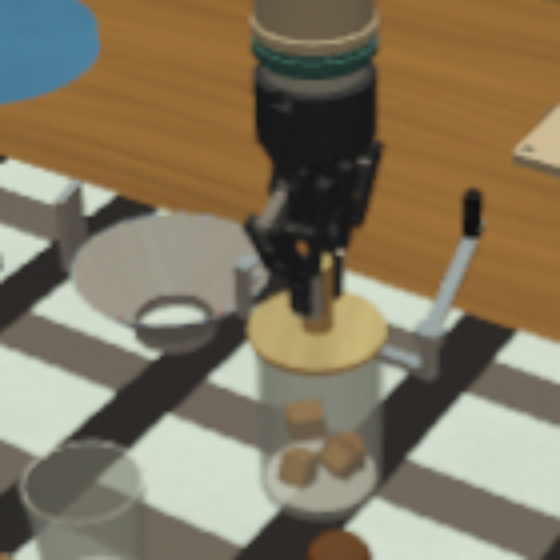

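Request:
arm_command([
  [[0.4,-2,-2,0,0,0],[0.4,-2,-2,0,0,0],[0.4,-2,-1,0,0,0],[0.4,-2,0.5,0,0,0],[0.4,-2,1,0,0,0],[0.4,-2,1,0,0,0]],
])

```text
clock: 45.28
eef_pos: [578.5, -16.4, 153.8]
tool_rot: [3.141, -0.001, 0.0]
force: [-1.3, 0.1, 4.0]
width: 21.0
```

Seated (force +4 N, height as expected). Release and rise.

Request:
arm_command([
  [[0,0,0,0,0,0],[0,0,0,0,0,0],[0,0,0,0,0,0],[0,0,0,0,0,0],[0,0,-20,0,0,0],[0,0,-60,0,0,0],[0,0,-100,0,0,0],[0,0,-120,0,0,0],[0,0,-120,0,0,0],[0,0,-120,0,0,0]],
], claw=0.2)

```text
clock: 46.12
eef_pos: [578.9, -16.3, 274.4]
tool_rot: [3.141, -0.003, 0.0]
force: [0.5, 1.0, -0.2]
width: 51.3
```

Run:
```python
from h import *
s=sensors.read_state();print(s['eef_pos'],s['tool_rot'],s['width'],s['force'])
setcmd([578.5,-16.4,273.8],down(0))
im=snap('scene','k1.png');a=im['pixels'][110:250,210:350,::-1];cv2.imwrite('pics/k1z.png',cv2.resize(a,None,fx=4,fy=4))
W=cloud(im).reshape(-1,3);W=W[np.isfinite(W[:,0])]
d=np.hypot(W[:,0]-578,W[:,1]+16)
L=W[(abs(W[:,2]-136)<4)&(d<55)];print(cv2.minEnclosingCircle(L[:,:2].astype(np.float32)),len(L))
k=W[(d<25)&(W[:,2]>165)&(W[:,2]<200)];print(k[:,2].max(),k[k[:,2]>187].mean(0))
d=L-L.mean(0);print('plane normal',np.linalg.svd(d)[2][2])
```

```text
[578.86550104 -16.29580367 274.38900954] [ 3.14117635e+00 -3.09503088e-03  3.90514460e-04] 51.32617338525829 [ 0.51258381  1.00408738 -0.24507525]
((579.562255859375, -15.686678886413574), 49.03076171875) 505
191.62636948710792 [579.90735444 -13.97086666 189.24401535]
plane normal [-0.00307798 -0.00173211 -0.99999376]
```

View pics/k1z.png

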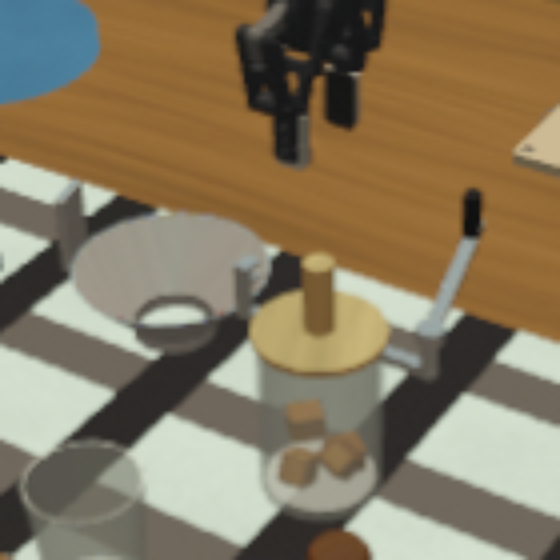

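Run:
```python
from h import *
go(([440,23.5,230],down(-75)))
```

```text
[-138.5, -39.9, 43.8, 0.0, 0.0, 75.0] dist 151 rot 75
```

Request:
arm_command([
  [[-138.5,-40,44,0,0,75],[-138.5,-40,44,0,0,75],[-138.5,-40,44,0,0,75],[-138.5,-40,44,0,0,75],[-138.5,-40,44,0,0,75],[-138.5,-40,44,0,0,75],[-138.5,-40,44,0,0,75],[-138.5,-40,44,0,0,75],[-138.5,-40,44,0,0,75],[-138.5,-40,44,0,0,75],[-138.5,-40,44,0,0,75],[-138.5,-40,44,0,0,75],[-138.5,-40,44,0,0,75],[-138.5,-40,44,0,0,75]],
], claw=0)

```text
clock: 47.33
eef_pos: [439.1, 23.6, 228.5]
tool_rot: [3.14, -0.001, -1.307]
force: [0.3, 0.1, -0.6]
width: 42.6
```

Run:
```python
from h import *
st()
im=snap('scene','k2.png');a=im['pixels'][90:250,240:400,::-1];cv2.imwrite('pics/k2z.png',cv2.resize(a,None,fx=3.6,fy=3.6))
```

```text
t 47.33 eef [439.1  23.6 228.5] cmd [440.   23.5 230. ] roterr deg [-0.1  0.  -0.1] F [ 0.3  0.1 -0.6] w 42.6 q [-0.47  0.37  0.47  2.09 -0.24  0.74 -1.15]
```

View pics/k2z.png

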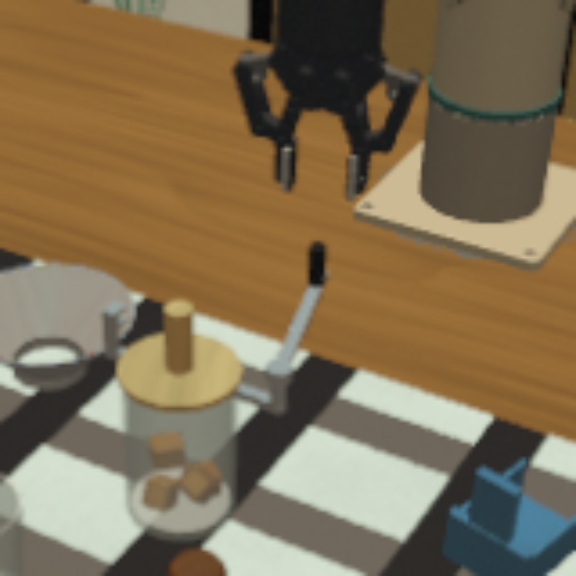

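Knob is between the fingers below; descend to TCP z≈154 and grip.

Request:
arm_command([
  [[0,0,20,0,0,0],[0,0,40,0,0,0],[0,0,60,0,0,0],[0,0,72,0,0,0],[0,0,76,0,0,0],[0,0,76,0,0,0],[0,0,76,0,0,0]],
])

```text
clock: 47.97
eef_pos: [440.1, 23.4, 153.5]
tool_rot: [-3.141, -0.001, -1.309]
force: [0.3, -0.5, 0.0]
width: 42.8
```

Request:
arm_command([
  [[0,0,0,0,0,0],[0,0,0,0,0,0],[0,0,0,0,0,0],[0,0,0,0,0,0],[0,0,0,0,0,0],[0,0,0,0,0,0]],
], claw=-1)

```text
clock: 48.47
eef_pos: [440.4, 23.7, 154.0]
tool_rot: [-3.14, -0.001, -1.308]
force: [-0.8, -0.5, 6.6]
width: 12.1
```

Run:
```python
from h import *
s=sensors.read_state();print(s['eef_pos'],s['tool_rot'],s['width'],s['force'])
p0=np.array(s['eef_pos']);P=np.array([554.8,54.0])
setcmd(p0,down(-75))
a0=np.arctan2(*(p0[:2]-P)[::-1]);print(np.degrees(a0),np.linalg.norm(p0[:2]-P))
r=np.linalg.norm(p0[:2]-P)
T=[]
for i in range(1,13):
    d=73.7*i/12; a=a0+np.radians(d)
    T.append(([P[0]+118*np.cos(a),P[1]+118*np.sin(a),p0[2]],down(-75+d)))
go(*T);print(T[-1])
```

```text
[440.35180515  23.65046921 153.97685114] [-3.13973957e+00 -6.20017125e-04 -1.30845192e+00] 12.090188478991113 [-0.80826668 -0.48316949  6.55334033]
-165.14806272985646 118.40389910422834
[12.6, -1.0, 0.0, 0.0, 0.0, -6.1] dist 13 rot 6
[25.1, -3.0, 0.0, 0.0, 0.0, -12.3] dist 25 rot 12
[37.3, -6.4, 0.0, 0.0, 0.0, -18.4] dist 38 rot 18
[49.1, -11.0, 0.0, 0.0, 0.0, -24.6] dist 50 rot 25
[60.3, -16.8, 0.0, 0.0, 0.0, -30.7] dist 63 rot 31
[70.8, -23.8, 0.0, 0.0, 0.0, -36.8] dist 75 rot 37
[80.5, -31.9, 0.0, 0.0, 0.0, -43.0] dist 87 rot 43
[89.3, -41.0, 0.0, 0.0, 0.0, -49.1] dist 98 rot 49
[97.1, -50.9, 0.0, 0.0, 0.0, -55.3] dist 110 rot 55
[103.8, -61.7, 0.0, 0.0, 0.0, -61.4] dist 121 rot 61
[109.3, -73.1, 0.0, 0.0, 0.0, -67.6] dist 131 rot 68
[113.5, -85.0, 0.0, 0.0, 0.0, -73.7] dist 142 rot 74
([np.float64(551.818048911612), np.float64(-63.96231587971839), np.float64(153.97685114440338)], Rotation.from_matrix(array([[ 9.99742609e-01, -2.26873336e-02, -2.77839704e-18],
                            [-2.26873336e-02, -9.99742609e-01, -1.22433159e-16],
                            [ 0.00000000e+00,  1.22464680e-16, -1.00000000e+00]])))
```

Request:
arm_command([
  [[6,-0.3,0,0,0,-3],[12.6,-1,0,0,0,-6.1],[25,-3,0,0,0,-12.3],[37.3,-6.4,0,0,0,-18.4],[49,-11,0,0,0,-24.6],[60.3,-16.8,0,0,0,-30.7],[70.8,-23.8,0,0,0,-36.8],[80.5,-31.9,0,0,0,-43],[89.3,-41,0,0,0,-49],[97,-51,0,0,0,-55.3],[103.8,-61.7,0,0,0,-61.4],[103.8,-61.7,0,0,0,-61.4],[103.8,-61.7,0,0,0,-61.4]],
])

```text
clock: 49.55
eef_pos: [527.2, -60.0, 154.0]
tool_rot: [-3.141, -0.002, -0.238]
force: [-0.0, 1.9, 6.5]
width: 11.9
```

Run:
```python
from h import *
s=sensors.read_state();print(s['eef_pos'],s['tool_rot'],s['width'],s['force'],s['torque'])
im=snap('scene','k3.png');a=im['pixels'][90:250,210:370,::-1];cv2.imwrite('pics/k3z.png',cv2.resize(a,None,fx=3.6,fy=3.6))
P=np.array([554.8,54.0]);v=s['eef_pos'][:2]-P;print(np.degrees(np.arctan2(v[1],v[0])),np.linalg.norm(v))
```

```text
[527.1846048  -60.02395418 153.99334931] [-3.14060609e+00 -1.97112620e-03 -2.38392617e-01] 11.902033943472105 [-0.0477256   1.92233148  6.48617249] [0.51811085 0.09884251 0.08844313]
-103.61428659795266 117.32038262352734
```

View pics/k3z.png

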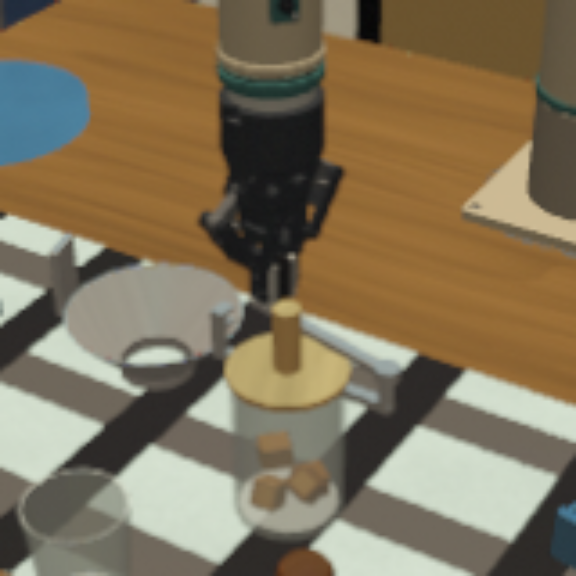

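Run:
```python
from h import *
s=sensors.read_state();p0=s['eef_pos'];P=np.array([554.8,54.0]);setcmd(p0,down(-13.6))
T=[]
for d in (3,6,9,11,12,13,14):
    a=np.radians(-103.6+d);T.append(([P[0]+117.6*np.cos(a),P[1]+117.6*np.sin(a),p0[2]],down(-13.6+d)))
go(*T)
```

```text
[6.5, 0.1, 0.0, 0.0, 0.0, -3.0] dist 7 rot 3
[12.7, -0.4, 0.0, 0.0, 0.0, -6.0] dist 13 rot 6
[18.8, -1.2, 0.0, 0.0, 0.0, -9.0] dist 19 rot 9
[22.8, -1.9, 0.0, 0.0, 0.0, -11.0] dist 23 rot 11
[24.8, -2.3, 0.0, 0.0, 0.0, -12.0] dist 25 rot 12
[26.8, -2.7, 0.0, 0.0, 0.0, -13.0] dist 27 rot 13
[28.8, -3.2, 0.0, 0.0, 0.0, -14.0] dist 29 rot 14
```

Request:
arm_command([
  [[6.5,0,0,0,0,-3],[12.7,-0.4,0,0,0,-6],[18.8,-1.2,0,0,0,-9],[22.8,-1.9,0,0,0,-11],[22.8,-1.9,0,0,0,-11],[22.8,-1.9,0,0,0,-11]],
])

```text
clock: 50.1
eef_pos: [549.1, -62.9, 154.0]
tool_rot: [-3.141, -0.001, -0.046]
force: [-0.1, 2.8, 6.5]
width: 12.1
```

Request:
arm_command([
  [[1,0,0,0,0,-0.5],[2,-0.2,0,0,0,-1],[2,-0.2,0,0,0,-1]],
])

```text
clock: 50.35
eef_pos: [550.9, -62.9, 154.0]
tool_rot: [-3.141, -0.001, -0.028]
force: [0.5, 1.7, 6.8]
width: 12.3
```

Run:
```python
from h import *
s=sensors.read_state();print(s['eef_pos'],s['tool_rot'],s['width'],s['force'],s['torque'])
im=snap('scene','k4.png');a=im['pixels'][90:250,210:370,::-1];cv2.imwrite('pics/k4z.png',cv2.resize(a,None,fx=3.6,fy=3.6))
P=np.array([554.8,54.0]);v=s['eef_pos'][:2]-P;print(np.degrees(np.arctan2(v[1],v[0])),np.linalg.norm(v))
```

```text
[550.89473374 -62.92888549 154.01599888] [-3.14130179e+00 -1.12609449e-03 -2.83903824e-02] 12.26931595277479 [0.46333337 1.68433199 6.76998773] [0.56293799 0.06761344 0.10528909]
-91.91289031667543 116.99408261566433
```

View pics/k4z.png

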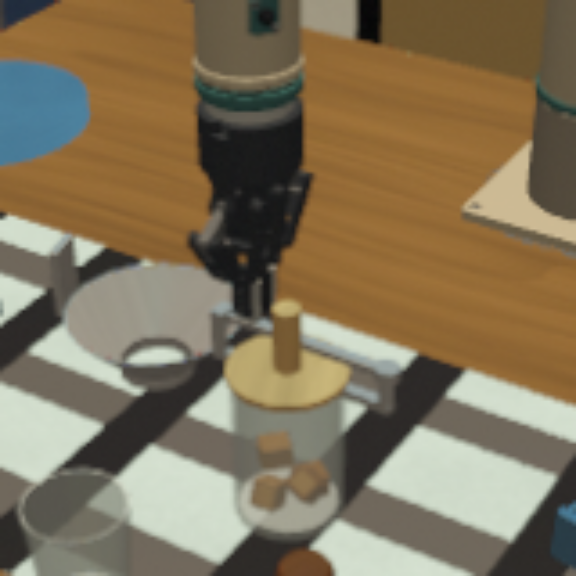

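Request:
arm_command([
  [[1,0,0,0,0,-0.5],[2,0,0,0,0,-1],[2,0,0,0,0,-1],[2,0,0,0,0,-1]],
])

```text
clock: 50.73
eef_pos: [551.8, -62.9, 154.0]
tool_rot: [-3.141, 0.001, -0.012]
force: [-2.6, 3.2, 7.6]
width: 12.5
```

Request:
arm_command([
  [[1,0,0,0,0,0],[2,0,0,0,0,0],[2,0,0,0,0,0],[2,0,0,0,0,0]],
])

```text
clock: 51.07
eef_pos: [551.9, -63.0, 153.9]
tool_rot: [-3.141, 0.005, -0.012]
force: [-6.5, 2.7, 11.2]
width: 12.1
```

Request:
arm_command([
  [[0,0,0,0,0,0],[0,0,0,0,0,0],[0,0,0,0,0,0],[0,0,0,0,0,0],[0,0,-15,0,0,0],[0,0,-45,0,0,0],[0,0,-85,0,0,0],[0,0,-125,0,0,0],[0,0,-150,0,0,0],[0,0,-150,0,0,0]],
], claw=-0.2)

```text
clock: 51.9
eef_pos: [558.3, -64.6, 309.2]
tool_rot: [3.14, -0.012, -0.011]
force: [1.8, -0.3, 0.6]
width: 34.4
```

Request:
arm_command([
  [[-90,0,-20,0,0,0],[-90,0,-20,0,0,0],[-90,150,-20,0,0,0],[-90,300,-20,0,0,0],[-90,300,-20,0,0,0],[-90,300,-20,0,0,0],[-90,300,-20,0,0,0],[-90,300,-20,0,0,0],[-90,300,-20,0,0,0],[-90,300,-20,0,0,0],[-90,300,-20,0,0,0],[-90,300,-20,0,0,0]],
])

```text
clock: 52.9
eef_pos: [461.4, -362.9, 322.4]
tool_rot: [-3.141, 0.001, -0.012]
force: [-0.2, 1.2, 0.0]
width: 34.2
```

Run:
```python
from h import *
s=sensors.read_state();print(s['clock'],s['eef_pos'])
im=snap('scene','l1.png');a=im['pixels'][130:250,220:360,::-1];cv2.imwrite('pics/l1z.png',cv2.resize(a,None,fx=5,fy=5))
im=snap('top','l2.png');b=im['pixels'][150:300,190:400,::-1];cv2.imwrite('pics/l2z.png',cv2.resize(b,None,fx=3.7,fy=3.7))
W=cloud(im).reshape(-1,3);W=W[np.isfinite(W[:,0])]
k=W[(W[:,2]>175)&(np.hypot(W[:,0]-551,W[:,1]+64)<25)];print(k.mean(0),len(k))
```

```text
52.9 [ 461.40919645 -362.93566863  322.39597487]
[550.44206429 -64.77745482 182.97484779] 33
```

View pics/l1.png

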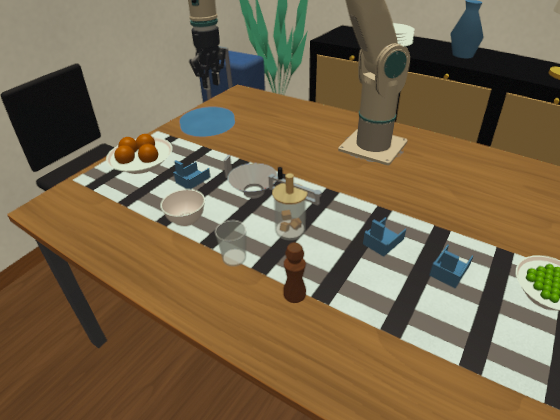

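View pics/l1z.png

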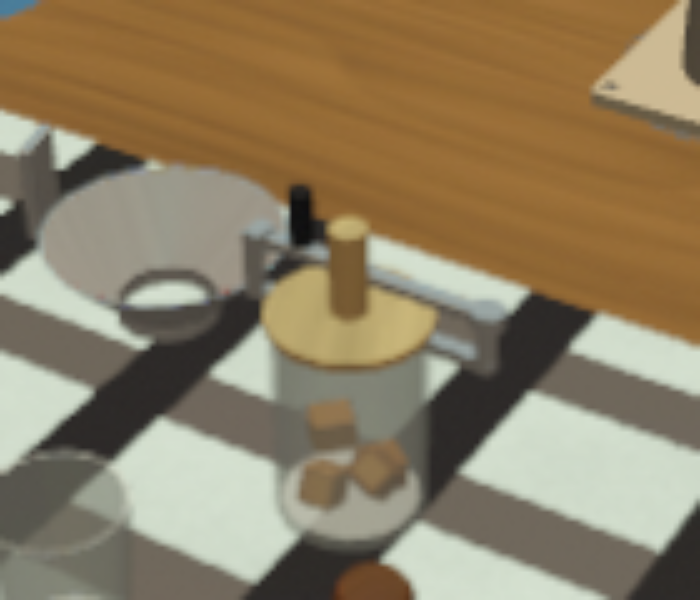

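View pics/l2z.png

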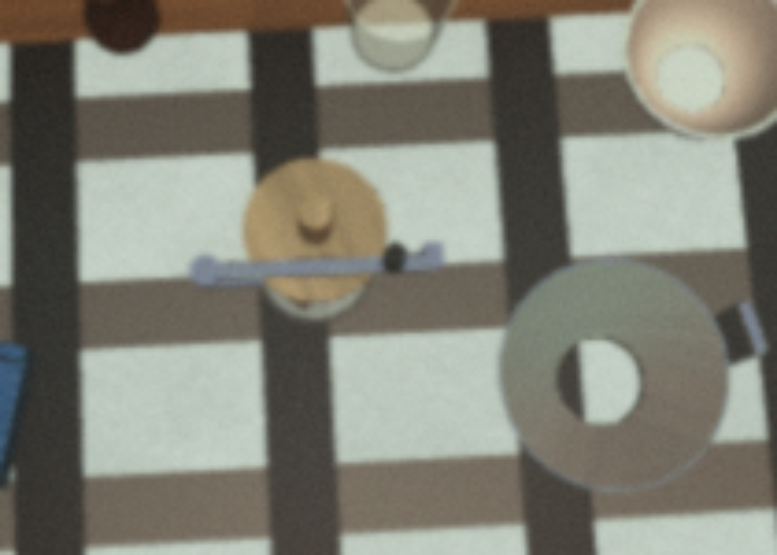

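Run:
```python
from h import *
a=cv2.imread('pics/i_top.png')[185:245,240:315];b=cv2.imread('pics/l1.png')[140:220,150:230]
cv2.imwrite('pics/m.png',np.hstack([cv2.resize(a,(450,360),interpolation=cv2.INTER_CUBIC),cv2.resize(b,(340,360))]))
```

```text
(no output)
```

View pics/m.png

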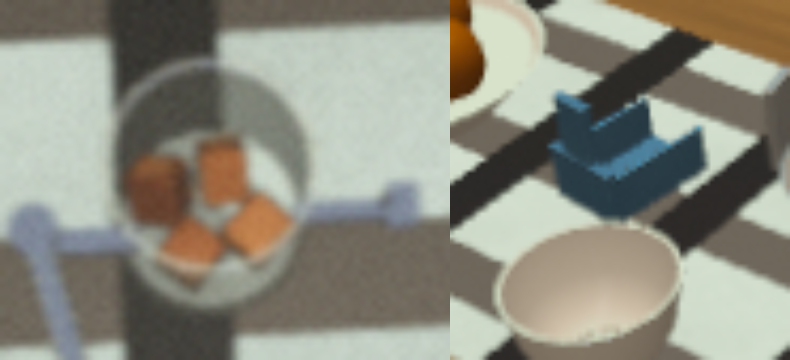

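All four croutons are in the jar, and scoop R stands upright and empty. Handing in.

```bash
python3 -c "
from h import *
print(order.finish_job())"
```

```text
the job is handed in; nothing more can be done
None
```

The job is finished and handed in at about 53 s on the robot's clock, with no verdict reported.

- **Funnel and croutons:** I set the funnel home in the jar; it stopped at 111.6 mm with a light contact force. I then tipped the two loaded scoops through it. Four croutons were there, two in each of two scoops, and the third scoop was empty, so I left it alone.
- **Scoops:** Both emptied scoops went back where they had stood. All three stand upright on the table, and none looked knocked aside in the pictures.
- **Funnel, lid and latch:** The funnel is back on its neck on the table, and the lid is on level and centred to about 2 mm. I swung the latch bar over the lid until it met its stop, with about 6.5 N of resistance.

The last pictures show the bar end in its catch and the latch knob within about 1 mm of the computed closed position. The overhead view taken before the lid went on shows all four croutons in the jar; the side view shows only three, as they overlap there. The glass, mill and bowl look unmoved, and the gripper was clear of everything at hand-in. The two cameras disagreed by about 2–4 mm, so I used their average; apart from that, no check failed.

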